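# Scan the new walnut animals and put them away

### The job

Make two 3D scans, front and side, of the walnut animals that stand loose on the shelf: stand all of them on the turntable, squeeze the scanner's trigger fully home for about two seconds and let it go, turn the turntable a quarter turn (either way) into its next click, then squeeze the trigger in the same way again. After the second scan stand every one of these animals upright in the empty front compartment of the drawer and push the drawer fully shut. Leave the other things on the shelf where they are.

Things in the scene. Friction and masses are not known exactly. Their poses are not given: they have to be found in the camera images.
- elephant: Walnut toy elephant on four legs, standing; 62 mm long, 34 mm wide over the flat flanks, 42 mm high at the back, 40 g. Origin: underside, under the middle of its length; x towards the nose (body and legs from x = -31 to +19 mm, the narrower head to +31), y across the flanks, z up. May be absent.
- bear: Walnut toy bear on four legs, standing; 62 mm long, 34 mm wide over the flat flanks, 44 mm high over the ears and 36 mm high at the back, 40 g. Origin: underside, under the middle of its length; x towards the nose (body and legs from x = -31 to +19 mm, the narrower head to +31), y across the flanks, z up. May be absent.
- hippo: Walnut toy hippo on four legs, standing; 62 mm long, 34 mm wide over the flat flanks, 39 mm high over the ears and 35 mm high at the back, 40 g. Origin: underside, under the middle of its length; x towards the nose (body and legs from x = -31 to +19 mm, the narrower head to +31), y across the flanks, z up. May be absent.
- turntable (a joint): Turntable angle (rad), positive anticlockwise seen from above; 0 at the start, in a detent. It clicks into detents every quarter turn (0, +-1.571, ..): let go within about 0.6 rad of one, it is pulled in. At most about 0.15 N m turns it out of a detent. Its fixed base is 28 mm high, 72 mm in radius.
- turntable_top (a point): Centre of the turntable's flat upper face, 42 mm above the shelf, z up, turning with it. The disc is 208 mm in diameter inside a raised rim 6 mm high and 4 mm thick; its black handle post stands on a short arm outside the rim, on this point's -x side.
- turntable_post (a point): Point on the axis of the turntable's upright black handle post, 78 mm above the shelf and 126 mm from the table's axis. The post is 16 mm in diameter, from 37 to 92 mm above the shelf.
- trigger (a joint): Angle (rad) of the scanner's sprung trigger: 0 let go, 0.26 squeezed fully home. It springs back by itself; at point trigger_pad it takes about 4.5 N to start and 8 N fully home.
- trigger_pad (a point): Middle of the front face of the aluminium trigger lever, 34 mm from its hinge, 110 mm above the shelf. Released, it is 50 mm from grip_back across the grip; squeezed home, 41 mm. The lever is 46 mm long and 24 mm high, hinged about a vertical axis at its end near the scanner head. This frame turns with the trigger.
- grip_back (a point): Point on the back of the fixed black grip, straight across from the middle of the trigger, 110 mm above the shelf. The scanner is clamped on its side, so the grip lies level and can be straddled from above. -x runs along the grip to its free end (67 mm away); +y points out of its back, -y to the trigger side. The grip is 34 mm deep, 93 to 127 mm above the shelf. The head begins 50 mm to +x.
- scanner_head (a point): Centre of the top of the head (80 x 70 mm, 96 mm high) of the pistol-grip 3D scanner, 158 mm above the shelf; axes as grip_back. It looks along -y at the turntable and stands fast on a 150 x 150 mm steel foot.
- drawer (a joint): How far (m) the drawer is pulled out of its box: 0 fully shut, front flush with the box; 0.17 fully out; starts about half open. It slides with about 1 N. The box is 250 mm deep, 270 wide, 78 high.
- drawer_front_space (a point): Centre of the floor of the drawer's empty front compartment, 16 mm above the shelf; moves with the drawer. -x is the way the drawer opens, y across, z up. Inside 85 mm (x) by 232 mm (y); side walls and rear divider rise 30 mm above its floor, the drawer front 50 mm. Behind the divider stand two full rows of other walnut animals, fixed.
- drawer_knob (a point): Middle of the outer face of the round wooden knob (22 mm across, standing 22 mm off the drawer front), 42 mm above the shelf; axes as drawer_front_space.
- duck: Purple silicone bath duck, about 70 mm long, 64 mm wide, 79 mm high. Bystander; origin under its middle.
- spinning_top: Stainless steel spinning top, 44 mm across, sitting point down in a small wooden stand, 60 mm high together. Bystander; origin under the stand.
- bead_frame: Wooden abacus-style bead frame lying flat, 90 x 200 mm, 15 mm high. Bystander; origin under its middle.
- acrylic_block: Clear acrylic block, a 50 mm cube. Bystander; origin under its middle.
Not all that is in view belongs to the job. What is shaped like the bear but orange is not meant.

How it is judged:
By the outcome, as a careful person would: the job done as asked, in the order asked, and still so for the second after the job is handed in, with the robot touching nothing.
Of elephant, bear, hippo only 2 to 3 are there at a start; the rules pass over those that are not, and their reading is None.
At some moment in a run one of elephant, bear, hippo may be knocked a few centimetres aside while the robot is not near it.
It also fails if it takes over 210 s, if anything falls off the work surface, if the arm or the gripper's body presses on something with over 40 N, if the wrist force passes 120 N, or if a joint passes its speed limit or range.

### The arm

A 6-joint arm with a two-finger parallel gripper is mounted at the origin on the work surface. World frame = base frame: x ahead of the robot, y to its left, z up, the work surface at z = 0. Lengths are in m, angles in rad, forces in N, time in s.
With the tool pointing down it reaches from about 0.35 to 0.85 m from the base axis. Payload 8.1 kg.
Tool frame: the origin (TCP) lies on the centre line of the jaws, within the pads' length; the fingertips stand robot.tips_ahead ahead of it and the grasp point (between the pads) lies 6 mm ahead of it (robot.tips_ahead is the distance from the TCP to the fingertips, in m); z points along the fingers, y is the line along which they close (so a half turn about z gives the same grasp; the last joint's range is limited). The gripper opens to 93 mm and grips with 3 to 60 N. Pads are 15 mm wide; open, the fingers measure 128 mm over their backs; the gripper's body (75 mm by 188 mm) begins 65 mm behind the grasp point.
Start: joints at [1.169, 0.13, 1.488, -0, 1.523, -0.085], TCP at [0.187, 0.57, 0.244] pointing down, gripper open.
Joint ranges: [-2.96, 2.96], [-0.89, 2.26], [0.02, 2.5], [-1.34, 4.48], [0, 2.73], [-2.66, 2.66]. Speed limits (rad/s): [2.39, 2.39, 2.79, 3.14, 3.14, 3.14].

### API

Orientations are given as a rotation vector (axis times angle).
In Python, from plant import robot gives the robot as it stands.
- The arm moves only by the tool apply_moves, never from a script. Its arguments are lists of equal length, an entry for each row: "delta_pos": the shift along the tool's x, y, z in cm, a list of three; "twist": the turn about the tool's z in rad. A call has 1 to 8 rows; each row shifts and turns the commanded pose from where the row before left it, along the tool's axes as they then stand; what a row does not reach is not made up. A row lasts 1/8 s, in which the tool goes at most 62.5 mm and 10.7 degrees, less where a joint would pass 70% of its speed; a pose out of reach is approached as far as the arm can. A call with a gripper value outside its range is refused whole. "gripper" is the finger opening in cm, from 0 to 9.3, set as the call begins (left out, the last holds). The fingers move at their own pace and stop on an object; "squeeze" is the grip in N (left out, the last holds). Time passes only in rows, so rows that do not move let the fingers close. It gives the time, the measured TCP pose, the force, the opening and the grip force at its end, in the units of the state.
- robot.read_state(): the state, without advancing time (a new reading comes with each control period).
- robot.read_camera(name): name is "scene" or "top" or "wrist"; returns a dict with "frame" (400x640x3 uint8, red, green, blue), "vertical_fov" (degrees; the focal length in pixels is half the picture's height over the tangent of half this angle, whatever the lens; pixels are square), "cx", "cy" (the principal point, pixels), "R" (3x3) and "t" (3): a world point X has camera coordinates R X + t. Camera axes: x right, y down, z forward; pixel columns grow to the right and rows downward; lengths in m; the calibration is good to about 2 mm. A picture is of the moment at which its call begins. There is no depth.
- robot.close_job(): hands the job in; it is judged then, once.
The state is a dict: "t": time; "q": joint angles; "dq": joint speeds; "joint_torque": joint torques, N m; "tool_pos": TCP position; "orientation": TCP orientation; "force": force on the tool from outside, world axes, zero at the start; "wrist_torque": the same for the moment, N m; "opening": finger opening in m; "gripper_force": force on a finger pad.
Only numpy, scipy, OpenCV 4.12 (cv2) and the standard library are available. Lean on these libraries where they do the work, as an engineer would, in place of code of your own. Each camera call takes 0.05 s, during which the arm holds its last target. There are 200 camera calls.

## Working session

There is one attempt and no reset: what is moved stays moved. The work goes in short steps, Python scripts to look and compute and a tool call to move; the robot and the scene stay as the last step left them, time stands still between calls to the robot, and variables do not carry over. Pictures are saved under pics/ and viewed, at most 14 in all, crops included, and the job is handed in when it is done.

Besides the shell and the picture viewer there is one more tool, called after ">>>" as a command line: name --pt "numbers of a row" for each row, then --argument value for the rest. apply_moves: Moves the arm, as the interface text tells. Its arguments: {"type":"object","properties":{"delta_pos":{"type":"array"},"twist":{"type":"array"},"gripper":{"type":"number"},"squeeze":{"type":"number"}},"required":["delta_pos","twist"]}

```bash
ls; mkdir -p pics; python3 - <<'E'
from plant import robot
import cv2,numpy as np
print(robot.tips_ahead); s=robot.read_state(); print(s['t'],s['tool_pos'],s['orientation'],s['force'],s['opening'])
for n in ['scene','top','wrist']:
    c=robot.read_camera(n); cv2.imwrite(f'pics/{n}0.png',c['frame'][:,:,::-1]); np.save(f'pics/{n}0.npy',c,allow_pickle=True)
    print(n,c['vertical_fov'],c['cx'],c['cy'],(-c['R'].T@c['t']).round(3),c['R'].round(3).tolist())
E
```

```text
pics
0.025
0.0 [0.1866987  0.56968039 0.24262111] [-4.95433909e-01 -3.10184799e+00  2.73521125e-03] [-0.53997456 -0.55464882 -0.27196163] 0.09293079950354827
scene 49.215810496875804 323.17743615902697 202.8787917202307 [1.142 0.613 0.713] [[-0.742, 0.67, -0.026], [0.39, 0.4, -0.829], [-0.545, -0.625, -0.558]]
top 51.323498167801645 320.1584727996038 188.39128909484435 [ 0.506 -0.013  1.218] [[0.024, -1.0, 0.019], [-0.998, -0.025, -0.059], [0.059, -0.017, -0.998]]
wrist 58.714258657163974 328.0982396773703 201.3727522623693 [0.117 0.593 0.383] [[0.311, 0.951, -0.001], [0.917, -0.299, 0.262], [0.249, -0.083, -0.965]]
```

View pics/top0.png

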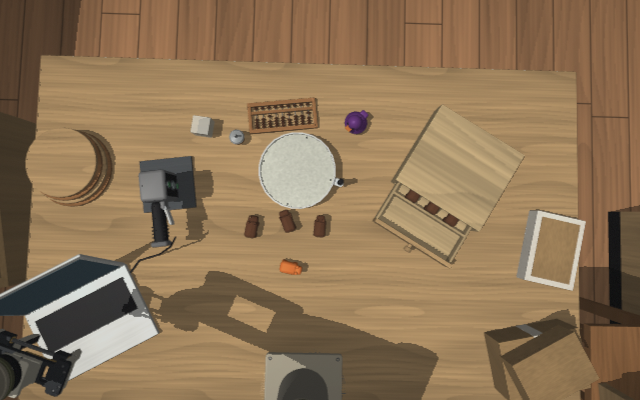

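View pics/scene0.png

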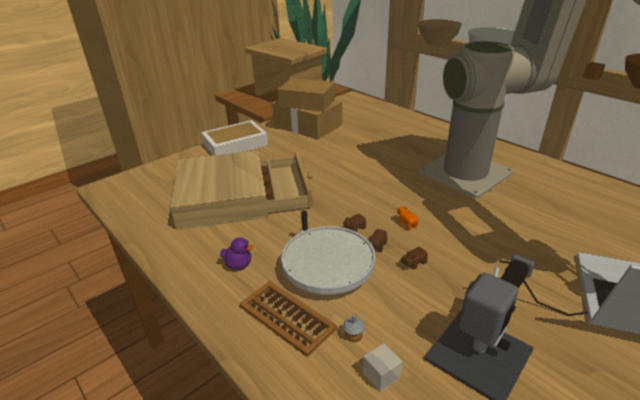

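The top view shows three walnut animals at about (252,226), (288,221) and (320,226). The look-alikes are the orange bear at (290,267) and the fixed drawer animals at (410-455,195-222). The turntable is at (298,171) with its post at (340,182), the scanner grip at (160,225), and the drawer's front compartment at (425,225).

```bash
cat > h.py <<'E'
import numpy as np,cv2
from plant import robot
def cam(n): return robot.read_camera(n)
def ray(c,p):
    f=200/np.tan(np.radians(c['vertical_fov']/2))
    d=c['R'].T@np.array([(p[0]-c['cx'])/f,(p[1]-c['cy'])/f,1.]); return -c['R'].T@c['t'],d
def onz(c,p,z):
    o,d=ray(c,p); return (o+d*(z-o[2])/d[2])
def proj(c,X):
    f=200/np.tan(np.radians(c['vertical_fov']/2)); x=c['R']@np.array(X)+c['t']; return f*x[0]/x[2]+c['cx'],f*x[1]/x[2]+c['cy']
def brown(im):
    h=cv2.cvtColor(im,cv2.COLOR_RGB2HSV); b=im.astype(int)
    m=((b[:,:,0]<125)&(b[:,:,0]-b[:,:,2]>18)&(b[:,:,1]<0.68*b[:,:,0])).astype(np.uint8)
    return m
def rot(s): return cv2.Rodrigues(np.array(s['orientation']))[0]
E
python3 - <<'E'
from h import *
c=np.load('pics/top0.npy',allow_pickle=True).item()
im=c['frame']; 
m=brown(im); n,l,st,ce=cv2.connectedComponentsWithStats(m)
for i in range(1,n):
    if st[i,4]>60 and 100<ce[i][0]<480 and 90<ce[i][1]<300:
        pts=np.argwhere(l==i)[:,::-1].astype(np.float32); r=cv2.minAreaRect(pts)
        print(ce[i].round(1),st[i,4],r,onz(c,ce[i],.038).round(3))
a=cv2.resize(im[205:285,235:345],None,fx=6,fy=6,interpolation=cv2.INTER_CUBIC)
cv2.imwrite('pics/crop1.png',a[:,:,::-1])
E
```

```text
[412.4 195.9] 76 ((412.1922912597656, 195.9615478515625), (10.261954307556152, 8.043152809143066), 33.6900634765625) [ 0.56  -0.297  0.038]
[431.9 208.1] 70 ((431.3460998535156, 207.73074340820312), (11.371355056762695, 8.043152809143066), 33.6900634765625) [ 0.527 -0.353  0.038]
[286.1 220.9] 166 ((286.27398681640625, 220.39727783203125), (20.5992431640625, 10.065539360046387), 69.44395446777344) [0.481 0.06  0.038]
[450.9 220. ] 77 ((450.75006103515625, 219.75003051757812), (10.60660171508789, 8.485280990600586), 45.0) [ 0.495 -0.407  0.038]
[250.7 226.9] 161 ((250.92311096191406, 226.38461303710938), (9.805806159973145, 20.003847122192383), 11.309932708740234) [0.462 0.159 0.038]
[319.  226.4] 161 ((319.21954345703125, 225.5243682861328), (9.6075439453125, 19.767244338989258), 6.34019136428833) [ 0.468 -0.033  0.038]
```

View pics/crop1.png

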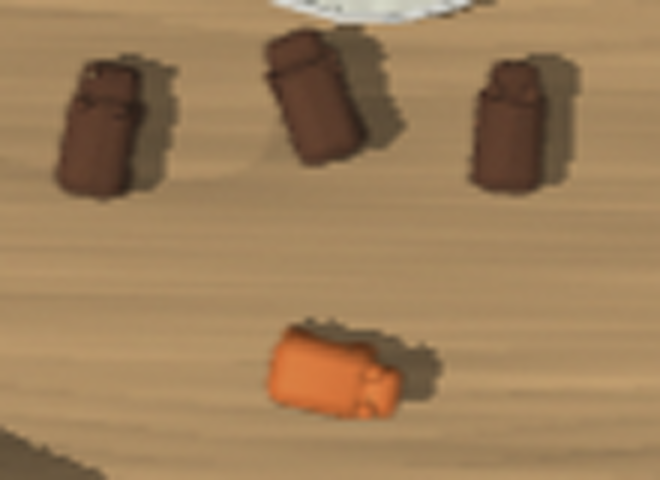

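The crop shows three walnut animals on their feet, heads up (+x), at (252,226.5), (287.3,221) and (320.3,226). The fourth is orange and is excluded, so the choice is confirmed. Next I measure the fixtures.

```bash
python3 - <<'E'
from h import *
c=np.load('pics/top0.npy',allow_pickle=True).item()
im=c['frame']; 
a=cv2.resize(im[145:260,125:215],None,fx=5,fy=5,interpolation=cv2.INTER_CUBIC)
b=cv2.resize(im[170:275,365:480],None,fx=3,fy=3,interpolation=cv2.INTER_CUBIC)
d=cv2.resize(im[125:225,245:360],None,fx=2.5,fy=2.5,interpolation=cv2.INTER_CUBIC)
o=np.zeros((600,800,3),np.uint8); o[:575,:450]=a; o[:315,452:452+345]=b; o[320:320+250,452:452+287]=d
cv2.imwrite('pics/crop2.png',o[:,:,::-1])
for nm,h,t in [('L',(253.3,215.8),(250.8,237.2)),('M',(283.8,210.5),(290.8,231.7)),('R',(320.8,215.3),(319.7,236.7))]:
    H=onz(c,h,.034);T=onz(c,t,.034); d=(H-T)[:2]; print(nm,((H+T)/2).round(3),np.linalg.norm(d).round(3),np.degrees(np.arctan2(d[1],d[0])).round(1))
# turntable ellipse: bright low-sat
hsv=cv2.cvtColor(im,cv2.COLOR_RGB2HSV); m=((hsv[:,:,1]<60)&(hsv[:,:,2]>110)).astype(np.uint8)
n,l,st,ce=cv2.connectedComponentsWithStats(m)
i=l[171,298]; cn=max(cv2.findContours((l==i).astype(np.uint8),0,1)[0],key=cv2.contourArea); e=cv2.fitEllipse(cv2.convexHull(cn)); print(e,st[i],onz(c,e[0],.046))
E
```

```text
Traceback (most recent call last):
ValueError: could not broadcast input array from shape (250,288,3) into shape (250,287,3)
```

```bash
python3 - <<'E'
from h import *
c=np.load('pics/top0.npy',allow_pickle=True).item()
im=c['frame']; 
a=cv2.resize(im[145:260,125:215],None,fx=5,fy=5,interpolation=cv2.INTER_CUBIC)
b=cv2.resize(im[170:275,365:480],None,fx=3,fy=3,interpolation=cv2.INTER_CUBIC)
d=cv2.resize(im[125:225,245:360],None,fx=2.5,fy=2.5,interpolation=cv2.INTER_CUBIC)
o=np.zeros((600,800,3),np.uint8); o[:575,:450]=a; o[:315,452:452+345]=b; o[320:320+250,452:452+288]=d
cv2.imwrite('pics/crop2.png',o[:,:,::-1])
for nm,h,t in [('L',(253.3,215.8),(250.8,237.2)),('M',(283.8,210.5),(290.8,231.7)),('R',(320.8,215.3),(319.7,236.7))]:
    H=onz(c,h,.034);T=onz(c,t,.034); d=(H-T)[:2]; print(nm,((H+T)/2).round(3),np.linalg.norm(d).round(3),np.degrees(np.arctan2(d[1],d[0])).round(1))
# turntable ellipse: bright low-sat
hsv=cv2.cvtColor(im,cv2.COLOR_RGB2HSV); m=((hsv[:,:,1]<60)&(hsv[:,:,2]>110)).astype(np.uint8)
n,l,st,ce=cv2.connectedComponentsWithStats(m)
i=l[171,298]; cn=max(cv2.findContours((l==i).astype(np.uint8),0,1)[0],key=cv2.contourArea); e=cv2.fitEllipse(cv2.convexHull(cn)); print(e,st[i],onz(c,e[0],.046))
E
```

```text
L [0.463 0.156 0.034] 0.061 -4.8
M [0.481 0.057 0.034] 0.063 19.9
R [ 0.469 -0.036  0.034] 0.061 -1.6
((298.7970886230469, 170.57064819335938), (75.54319763183594, 83.40208435058594), 104.24332427978516) [ 258  132   85   77 4742] [0.62393428 0.02808419 0.046     ]
```

View pics/crop2.png

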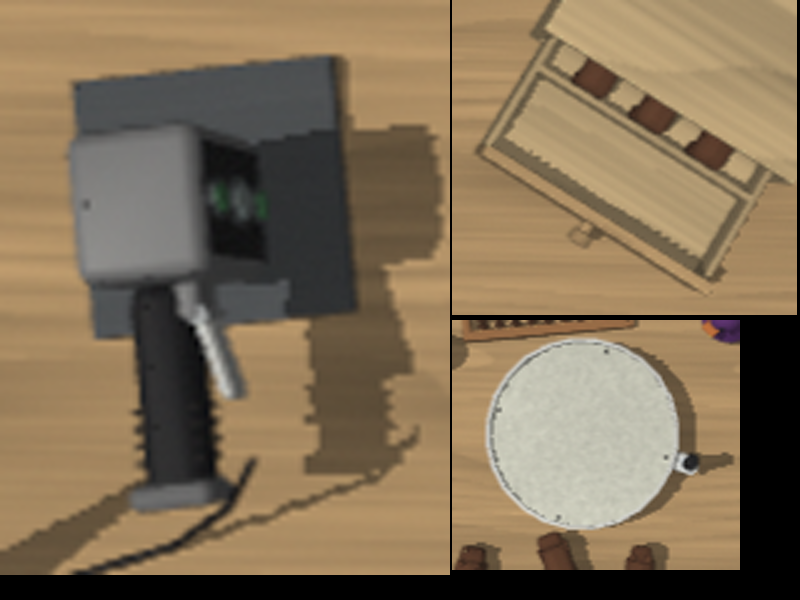

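The crops show the grip's back edge near px (153,220), the trigger lever end at (172,224), the post top at (340.2,182.2), the turntable rim centre at (297.4,170.4), the drawer front's top edge from (374,220) to (452,267), and the knob at (409,248).

```bash
cat >> h.py <<'E'
def plan(x,y,z,head=None):
    """deltas in tool axes (cm), twist (rad) so that tool y axis is perpendicular to heading (deg)"""
    s=robot.read_state(); R=rot(s); p=np.array(s['tool_pos']); d=R.T@(np.array([x,y,z])-p)*100
    yaw=np.arctan2(R[1,0],R[0,0]); tw=0
    if head is not None:
        tw=-((np.radians(head)-yaw+np.pi/2)%np.pi-np.pi/2)
    print('t',s['t'],'pos',p.round(4),'toolx deg',np.degrees(yaw).round(1),'R22',R[2,2].round(4),'delta',d.round(2),'twist',round(tw,3),'q6',s['q'][5].round(2),'F',np.round(s['force'],1),'op',round(s['opening'],4))
E
python3 - <<'E'
from h import *
c=np.load('pics/top0.npy',allow_pickle=True).item()
w=lambda p,z:onz(c,p,z).round(4)
C=w((297.4,170.4),.048);P=w((340.2,182.2),.092);print('tt',C,'post',P,np.linalg.norm((P-C)[:2]),np.degrees(np.arctan2(*(P-C)[1::-1])))
o=lambda x,y:(125+x/5,145+y/5)
ang=lambda a,b:np.degrees(np.arctan2(b[1]-a[1],b[0]-a[0])).round(1)
print('foot ang',ang(w(o(95,338),.006),w(o(72,85),.006)),ang(w(o(355,310),.006),w(o(335,58),.006)))
print('headL',ang(w(o(82,278),.158),w(o(70,140),.158)),'grip axis',ang(w(o(180,495),.127),w(o(155,290),.127)))
print('gripback',w(o(141,377),.120),'trigouter',w(o(232,377),.122),'gripend',w(o(180,507),.12))
d=lambda x,y:(365+(x-452)/3,170+y/3)
A,B=w(d(480,150),.066),w(d(712,292),.066);print('front',A,B,np.linalg.norm(A-B),ang(B,A),'mid',(A+B)/2)
print('div',w(d(540,77),.046),w(d(745,200),.046),'knob',w(d(580,236),.042))
plan(.40,.06,.25,0)
E
```

```text
tt [0.6241 0.032  0.048 ] post [ 0.5905 -0.0866  0.092 ] 0.12326767621724682 -105.81770326742155
foot ang 7.9 6.9
headL 7.7 grip axis 9.6
gripback [0.4762 0.4016 0.12  ] trigouter [0.4773 0.3538 0.122 ] gripend [0.4093 0.3783 0.12  ]
front [ 0.49  -0.185  0.066] [ 0.3648 -0.4008  0.066 ] 0.24948883742564515 59.9 mid [ 0.4274 -0.2929  0.066 ]
div [ 0.5596 -0.2436  0.046 ] [ 0.4487 -0.4383  0.046 ] knob [ 0.4113 -0.284   0.042 ]
t 0.15 pos [0.1867 0.5698 0.2428] toolx deg 161.8 R22 -1.0 delta [-36.15 -41.8   -0.66] twist -0.317 q6 -0.09 F [-0.  -0.8  0.1] op 0.0932
```

>>> apply_moves --pt "0 0 0" --pt "0 0 0" --pt "-2.3 -5.6 0" --pt "-2.3 -5.6 0" --pt "-2.3 -5.6 0" --pt "-2.3 -5.6 0" --pt "-2.3 -5.6 0" --pt "-2.3 -5.6 0" --twist '[-0.16,-0.157,0,0,0,0,0,0]'

```text
t: 1.15
tool_pos: [0.3252, 0.2324, 0.2435]
orientation: [-0.001, 3.141, 0.0]
force: [1.2, 0.1, 0.4]
opening: 0.0929
gripper_force: 0.0
```

>>> apply_moves --pt "-2.3 -5.6 0" --pt "-2.3 -5.6 0" --pt "-2.3 -5.6 0" --pt "0 0 0" --twist '[0,0,0,0]' --gripper 6

```text
t: 1.65
tool_pos: [0.3948, 0.0624, 0.2434]
orientation: [-0.011, -3.141, 0.001]
force: [-0.3, 0.4, -0.1]
opening: 0.0615
gripper_force: 0.0
```

```bash
python3 - <<'E'
from h import *
c=cam('wrist'); im=c['frame']; np.save('pics/w1.npy',c,allow_pickle=True); cv2.imwrite('pics/w1.png',im[:,:,::-1])
plan(.463,.156,.1,0)
m=brown(im); n,l,st,ce=cv2.connectedComponentsWithStats(m)
for i in range(1,n):
    if st[i,4]>400:
        r=cv2.minAreaRect(np.argwhere(l==i)[:,::-1].astype(np.float32)); print(ce[i].round(1),st[i,4],np.round(r[0],1),np.round(r[1],1),r[2],onz(c,r[0],.02).round(3))
for p in [(.463,.156),(.481,.057),(.469,-.036)]: print(np.round(proj(c,(*p,.02)),1))
E
```

```text
t 1.7 pos [0.3942 0.0645 0.2434] toolx deg 179.7 R22 -1.0 delta [-6.84  9.19 14.34] twist -0.005 q6 -1.53 F [-0.1  0.5 -1.3] op 0.0606
[420.5 227.3] 986 [418.1 228.6] [34.9 38.1] 14.03624439239502 [0.451 0.16  0.02 ]
[237.7 231.2] 761 [240.  235.5] [39. 34.] 90.0 [ 0.458 -0.034  0.02 ]
[324.6 257.2] 1781 [324.8 257.5] [62.3 33.1] 67.83365631103516 [0.485 0.058 0.02 ]
[414.  238.8]
[323.5 254.6]
[238.6 244.9]
```

View pics/w1.png

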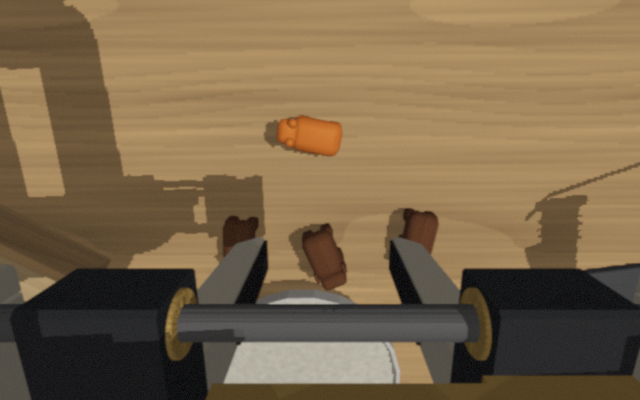

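The wrist view looks back towards the robot, with the orange bear at (310,136). The middle animal is at (325,257). The left and right ones are partly hidden by the fingers, and all three agree with the top view to about 3 mm. I pick the middle one first.

>>> apply_moves --pt "-3.7 -1.9 2" --pt "-3.7 -1.9 4" --pt "0 0 0" --pt "0 0 0" --twist '[0,0,-0.186,-0.186]' --gripper 6

```text
t: 2.2
tool_pos: [0.4671, 0.0301, 0.182]
orientation: [0.593, -3.082, -0.002]
force: [0.7, 0.6, -0.9]
opening: 0.0596
gripper_force: 0.0
```

```bash
python3 - <<'E'
from h import *
plan(.477,.056,.031,21)
E
```

```text
t 2.2 pos [0.4671 0.0301 0.182 ] toolx deg -158.2 R22 -1.0 delta [-1.92  2.01 15.1 ] twist 0.014 q6 -2.0 F [ 0.7  0.6 -0.9] op 0.0596
```

>>> apply_moves --pt "-1.9 2.0 4" --pt "0 0 5" --pt "0 0 4" --pt "0 0 2.1" --pt "0 0 0" --twist '[0,0,0,0,0]'

```text
t: 2.82
tool_pos: [0.476, 0.0557, 0.0306]
orientation: [0.584, -3.082, -0.002]
force: [-0.4, 0.6, -0.3]
opening: 0.0601
gripper_force: 0.0
```

>>> apply_moves --pt "0 0 0" --pt "0 0 0" --pt "0 0 0" --pt "0 0 0" --twist '[0,0,0,0]' --gripper 1.5 --squeeze 12

```text
t: 3.32
tool_pos: [0.4793, 0.0539, 0.0337]
orientation: [-0.581, 3.086, 0.0]
force: [-1.2, 1.3, 6.2]
opening: 0.0341
gripper_force: 12.0
```

>>> apply_moves --pt "0 0 -3" --pt "0 0 -4" --pt "0 0 -3" --pt "0 0 0" --twist '[0,0,0,0]'

```text
t: 3.82
tool_pos: [0.4805, 0.0536, 0.1355]
orientation: [-0.58, 3.082, -0.002]
force: [0.4, 0.5, -1.3]
opening: 0.0339
gripper_force: 12.0
```

```bash
python3 - <<'E'
from h import *
plan(.656,.032,.13,0)
E
```

```text
t 3.825 pos [0.4805 0.0536 0.1355] toolx deg -158.7 R22 -1.0 delta [-15.56  -8.39   0.65] twist 0.372 q6 -1.94 F [ 0.4  0.5 -1.3] op 0.0339
```

>>> apply_moves --pt "0 0 0" --pt "0 0 0" --pt "-4.4 -0.5 0" --pt "-4.4 -0.5 0" --pt "-4.4 -0.6 0" --pt "-4.3 -0.6 0" --pt "0 0 1" --pt "0 0 0" --twist '[0.186,0.186,0,0,0,0,0,0]'

```text
t: 4.82
tool_pos: [0.6512, 0.0318, 0.1192]
orientation: [-0.0, -3.136, -0.0]
force: [-0.7, 0.5, -0.7]
opening: 0.0342
gripper_force: 12.0
```

```bash
python3 - <<'E'
from h import *
plan(.656,.032,.078,0)
E
```

```text
t 4.825 pos [0.6512 0.0318 0.1192] toolx deg 180.0 R22 -1.0 delta [-0.5   0.02  4.11] twist -0.0 q6 -1.6 F [-0.7  0.5 -0.7] op 0.0342
```

>>> apply_moves --pt "-0.5 0 2" --pt "0 0 1.5" --pt "0 0 0.4" --pt "0 0 0" --pt "0 0 0" --twist '[0,0,0,0,0]'

```text
t: 5.45
tool_pos: [0.6589, 0.0318, 0.0844]
orientation: [-0.0, 3.14, -0.0]
force: [0.5, -0.2, -1.6]
opening: 0.0337
gripper_force: 12.0
```

>>> apply_moves --pt "0 0 0.2" --pt "0 0 0" --pt "0 0 0" --twist '[0,0,0]'

```text
t: 5.82
tool_pos: [0.6585, 0.0318, 0.0818]
orientation: [-0.0, 3.141, -0.0]
force: [-0.0, 0.2, 0.3]
opening: 0.034
gripper_force: 12.0
```

>>> apply_moves --pt "0 0 0.2" --pt "0 0 0" --pt "0 0 0.2" --pt "0 0 0" --twist '[0,0,0,0]'

```text
t: 6.32
tool_pos: [0.6583, 0.0318, 0.0773]
orientation: [0.0, -3.141, 0.0]
force: [0.5, -0.6, -0.2]
opening: 0.034
gripper_force: 12.0
```

>>> apply_moves --pt "0 0 0.2" --pt "0 0 0" --twist '[0,0]'

```text
t: 6.58
tool_pos: [0.6586, 0.0318, 0.0757]
orientation: [-0.0, 3.141, 0.0]
force: [-0.3, 0.4, 0.0]
opening: 0.0337
gripper_force: 12.0
```

>>> apply_moves --pt "0 0 0.2" --pt "0 0 0" --twist '[0,0]'

```text
t: 6.82
tool_pos: [0.6588, 0.0317, 0.0755]
orientation: [-0.001, 3.141, -0.0]
force: [-6.4, -0.3, 11.9]
opening: 0.0338
gripper_force: 12.0
```

>>> apply_moves --pt "0 0 0.1" --pt "0 0 0" --twist '[0,0]'

```text
t: 7.08
tool_pos: [0.659, 0.0317, 0.0752]
orientation: [-0.0, 3.14, -0.0]
force: [-9.0, -0.4, 16.4]
opening: 0.0339
gripper_force: 12.0
```

>>> apply_moves --pt "0 0 -0.2" --pt "0 0 0" --twist '[0,0]'

```text
t: 7.32
tool_pos: [0.6588, 0.0318, 0.0753]
orientation: [-0.0, 3.141, -0.0]
force: [-2.6, -0.3, 6.7]
opening: 0.034
gripper_force: 12.0
```

>>> apply_moves --pt "0 0 0" --pt "0 0 0" --pt "0 0 0" --pt "0 0 -3" --pt "0 0 -4" --pt "0 0 0" --twist '[0,0,0,0,0,0]' --gripper 5

```text
t: 8.07
tool_pos: [0.6612, 0.0317, 0.1493]
orientation: [-0.0, 3.134, -0.0]
force: [0.6, 0.2, -0.2]
opening: 0.05
gripper_force: 0.0
```

```bash
python3 - <<'E'
from h import *
c=cam('top'); im=c['frame']; np.save('pics/top1.npy',c,allow_pickle=True)
m=brown(im); n,l,st,ce=cv2.connectedComponentsWithStats(m)
for i in range(1,n):
    if st[i,4]>40 and 230<ce[i][0]<350 and 90<ce[i][1]<300: print(ce[i].round(1),st[i,4])
# L origin .463,.156 head -5 ; R .469,-.036 head -2
plan(.457,.1565,.10,-5); plan(.463,-.036,.10,-2)
E
```

```text
t 8.125 pos [0.6598 0.0318 0.1468] toolx deg -180.0 R22 -1.0 delta [20.3  12.48  4.6 ] twist 0.087 q6 -1.6 F [ 0.  -0.2 -0.3] op 0.0502
t 8.125 pos [0.6598 0.0318 0.1468] toolx deg -180.0 R22 -1.0 delta [19.7  -6.77  4.6 ] twist 0.035 q6 -1.6 F [ 0.  -0.2 -0.3] op 0.0502
```

>>> apply_moves --pt "4 2.5 0" --pt "4 2.5 0" --pt "4 2.5 0" --pt "4 2.5 0.5" --pt "4.3 2.5 0.5" --pt "0 0 0" --twist '[0,0,0,0.04,0.047,0]' --gripper 6

```text
t: 8.88
tool_pos: [0.4524, 0.1595, 0.132]
orientation: [-0.133, -3.134, 0.001]
force: [0.1, -1.6, -0.1]
opening: 0.0597
gripper_force: 0.0
```

```bash
python3 - <<'E'
from h import *
for k in ['wrist','top']:
  c=cam(k); im=c['frame']; np.save(f'pics/{k}2.npy',c,allow_pickle=True); cv2.imwrite(f'pics/{k}2.png',im[:,:,::-1])
  m=brown(im); n,l,st,ce=cv2.connectedComponentsWithStats(m)
  for i in range(1,n):
    if st[i,4]>40: print(k,ce[i].round(1),st[i,4],onz(c,ce[i],.025).round(3))
  print(np.round(proj(c,(.463,.156,.03)),1))
plan(.457,.1565,.034,-5)
E
```

```text
wrist [150.7 103.5] 123 [0.368 0.047 0.025]
wrist [328.6 221.7] 3415 [0.461 0.159 0.025]
wrist [ 72.3 243.2] 3565 [ 0.462 -0.032  0.025]
[324.1 227. ]
top [296.3 155.8] 178 [0.669 0.037 0.025]
top [412.1 195.9] 76 [ 0.561 -0.299  0.025]
top [432.2 207.9] 72 [ 0.528 -0.358  0.025]
top [451.1 220.1] 70 [ 0.494 -0.412  0.025]
[252.3 226.5]
t 8.975 pos [0.4557 0.1585 0.1337] toolx deg 175.1 R22 -1.0 delta [-0.15 -0.18  9.97] twist 0.002 q6 -1.26 F [ 0.9 -0.7 -0.2] op 0.0599
```

View pics/wrist2.png

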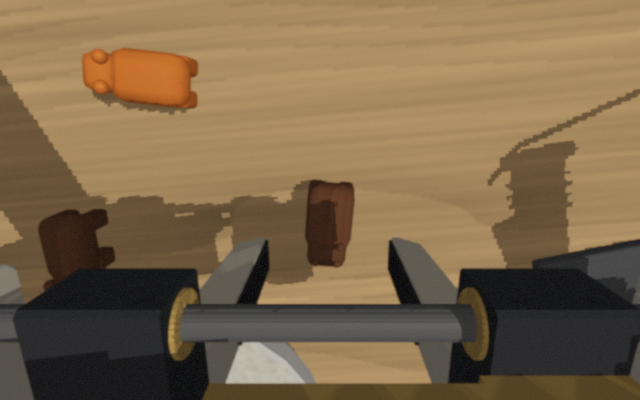

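The wrist view shows the left animal centred between the fingers at (329,222), standing upright. The orange bear is at (140,77) and the right animal at (72,243). Descending now.

>>> apply_moves --pt "0 0 3" --pt "0 0 3" --pt "0 0 2.5" --pt "0 0 1.4" --pt "0 0 0" --twist '[0,0,0,0,0]'

```text
t: 9.6
tool_pos: [0.4561, 0.1578, 0.0346]
orientation: [-0.137, -3.136, 0.001]
force: [-0.3, 0.6, 0.1]
opening: 0.0601
gripper_force: 0.0
```

>>> apply_moves --pt "0 0 0" --pt "0 0 0" --pt "0 0 0" --pt "0 0 0" --twist '[0,0,0,0]' --gripper 1.5 --squeeze 12

```text
t: 10.1
tool_pos: [0.4571, 0.1586, 0.0365]
orientation: [0.136, 3.137, 0.001]
force: [-0.1, -0.2, 5.3]
opening: 0.0346
gripper_force: 11.7
```

>>> apply_moves --pt "0 0 -3" --pt "0 0 -4" --pt "0 0 -3" --pt "0 0 0" --twist '[0,0,0,0]'

```text
t: 10.6
tool_pos: [0.4584, 0.1589, 0.1384]
orientation: [0.136, 3.133, 0.002]
force: [0.4, 0.8, -0.9]
opening: 0.0344
gripper_force: 11.7
```

```bash
python3 - <<'E'
from h import *
plan(.588,.072,.13,0)
E
```

```text
t 10.6 pos [0.4584 0.1589 0.1384] toolx deg 175.0 R22 -1.0 delta [-13.66  -7.54   0.9 ] twist -0.087 q6 -1.26 F [ 0.4  0.8 -0.9] op 0.0344
```

>>> apply_moves --pt "-3.4 -1.9 0" --pt "-3.4 -1.9 0" --pt "-3.4 -1.9 0" --pt "-3.4 -1.8 0" --pt "0 0 2" --pt "0 0 1.5" --pt "0 0 0" --twist '[0,0,0,0,-0.087,0,0]'

```text
t: 11.48
tool_pos: [0.583, 0.0721, 0.0975]
orientation: [-0.002, -3.136, 0.0]
force: [0.7, -0.1, 0.1]
opening: 0.0341
gripper_force: 11.7
```

```bash
python3 - <<'E'
from h import *
plan(.588,.072,.079,0)
E
```

```text
t 11.475 pos [0.583  0.0721 0.0975] toolx deg 179.9 R22 -1.0 delta [-0.51 -0.01  1.85] twist -0.001 q6 -1.53 F [ 0.7 -0.1  0.1] op 0.0341
```

>>> apply_moves --pt "-0.3 0 1" --pt "0 0 0.6" --pt "0 0 0" --pt "0 0 0" --twist '[0,0,0,0]'

```text
t: 11.98
tool_pos: [0.5886, 0.072, 0.085]
orientation: [-0.0, 3.141, -0.0]
force: [0.4, 0.0, -0.4]
opening: 0.0346
gripper_force: 11.7
```

>>> apply_moves --pt "0 0 0.2" --pt "0 0 0" --twist '[0,0]'

```text
t: 12.22
tool_pos: [0.5884, 0.0719, 0.0827]
orientation: [-0.0, 3.142, -0.0]
force: [-0.0, 0.6, -0.3]
opening: 0.0345
gripper_force: 11.7
```

>>> apply_moves --pt "0 0 0.3" --pt "0 0 0" --twist '[0,0]'

```text
t: 12.48
tool_pos: [0.5882, 0.0719, 0.0793]
orientation: [0.0, -3.141, 0.0]
force: [0.2, 0.3, -1.0]
opening: 0.0345
gripper_force: 11.7
```

>>> apply_moves --pt "0 0 0.1" --pt "0 0 0" --twist '[0,0]'

```text
t: 12.72
tool_pos: [0.5885, 0.0719, 0.0786]
orientation: [-0.0, 3.142, -0.0]
force: [0.2, -0.1, -0.6]
opening: 0.0344
gripper_force: 11.7
```

Expected contact is about 0.0785, so I release here and fetch the right animal.

>>> apply_moves --pt "0 0 0.1" --pt "0 0 0" --pt "0 0 0" --twist '[0,0,0]'

```text
t: 13.1
tool_pos: [0.5889, 0.0721, 0.0785]
orientation: [-0.0, 3.141, 0.0]
force: [-2.4, 0.8, 5.3]
opening: 0.0349
gripper_force: 11.8
```

>>> apply_moves --pt "0 0 0" --pt "0 0 0" --pt "0 0 0" --pt "0 0 -3" --pt "0 0 -4" --pt "0 0 0" --twist '[0,0,0,0,0,0]' --gripper 5

```text
t: 13.85
tool_pos: [0.5911, 0.072, 0.1519]
orientation: [-0.0, 3.135, 0.0]
force: [0.3, -0.3, -0.9]
opening: 0.0502
gripper_force: 0.0
```

>>> apply_moves --pt "3.1 -2.7 0" --pt "3.1 -2.7 0" --pt "3.1 -2.7 0.5" --pt "3.2 -2.7 0.5" --pt "0 0 0" --twist '[0,0,0,0.035,0]' --gripper 6

```text
t: 14.48
tool_pos: [0.4608, -0.0372, 0.1357]
orientation: [-0.059, -3.138, -0.0]
force: [0.1, 0.2, -0.3]
opening: 0.0602
gripper_force: 0.0
```

```bash
python3 - <<'E'
from h import *
o=[]
for k in ['wrist','top']:
  c=cam(k); im=c['frame']; np.save(f'pics/{k}3.npy',c,allow_pickle=True); 
  o.append(im[150:290,160:460] if k=='wrist' else cv2.resize(im[130:240,240:360],None,fx=3,fy=3))
  m=brown(im); n,l,st,ce=cv2.connectedComponentsWithStats(m)
  for i in range(1,n):
    if st[i,4]>40: print(k,ce[i].round(1),st[i,4],onz(c,ce[i],.025).round(3),onz(c,ce[i],.08).round(3))
  print(np.round(proj(c,(.469,-.036,.03)),1))
b=np.zeros((480,400,3),np.uint8); b[:140,:300]=o[0]; b[145:475,:360]=o[1]; cv2.imwrite('pics/c3.png',b[:,:,::-1])
plan(.463,-.036,.035,-2)
E
```

```text
wrist [426.2  59.9] 735 [0.361 0.032 0.025] [0.366 0.017 0.08 ]
wrist [330.7 218.2] 3390 [ 0.468 -0.035  0.025] [ 0.451 -0.035  0.08 ]
[329.5 221.5]
top [296.7 155.7] 186 [0.669 0.036 0.025] [0.661 0.034 0.08 ]
top [281.6 179.7] 175 [0.598 0.077 0.025] [0.594 0.073 0.08 ]
top [412.3 194.9] 58 [ 0.564 -0.3    0.025] [ 0.561 -0.286  0.08 ]
top [450.8 219.8] 75 [ 0.495 -0.412  0.025] [ 0.496 -0.393  0.08 ]
[320.1 226. ]
t 14.575 pos [ 0.4632 -0.0362  0.1372] toolx deg 178.0 R22 -1.0 delta [2.000e-02 1.000e-02 1.022e+01] twist -0.001 q6 -1.72 F [1.2 0.6 0.5] op 0.0601
```

View pics/c3.png

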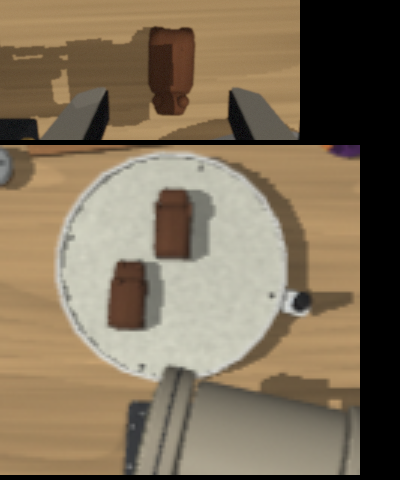

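The crop shows two animals upright on the disc, at full-frame px (297,156) and (282,180). The right animal is centred between the fingers at wrist px (331,218).

>>> apply_moves --pt "0 0 3" --pt "0 0 3" --pt "0 0 2.6" --pt "0 0 1.6" --pt "0 0 0" --twist '[0,0,0,0,0]'

```text
t: 15.2
tool_pos: [0.4628, -0.0355, 0.0345]
orientation: [-0.053, -3.139, -0.001]
force: [-0.5, 0.7, 0.7]
opening: 0.0599
gripper_force: 0.0
```

>>> apply_moves --pt "0 0 0" --pt "0 0 0" --pt "0 0 0" --pt "0 0 0" --twist '[0,0,0,0]' --gripper 1.5 --squeeze 12

```text
t: 15.7
tool_pos: [0.4641, -0.0362, 0.0364]
orientation: [0.055, 3.14, -0.0]
force: [-0.3, 0.3, 4.4]
opening: 0.0339
gripper_force: 12.0
```

>>> apply_moves --pt "0 0 -3" --pt "0 0 -4" --pt "0 0 -3" --pt "0 0 0" --twist '[0,0,0,0]'

```text
t: 16.2
tool_pos: [0.4654, -0.0365, 0.1383]
orientation: [0.055, 3.136, -0.002]
force: [0.4, -0.5, -1.2]
opening: 0.0339
gripper_force: 12.0
```

```bash
python3 - <<'E'
from h import *
plan(.585,-.008,.10,0)
E
```

```text
t 16.2 pos [ 0.4654 -0.0365  0.1383] toolx deg 178.0 R22 -1.0 delta [-11.83   3.27   3.9 ] twist -0.035 q6 -1.72 F [ 0.4 -0.5 -1.2] op 0.0339
```

>>> apply_moves --pt "-3 0.8 0" --pt "-3 0.8 0" --pt "-3 0.8 0" --pt "-2.9 0.8 0" --pt "0 0 2" --pt "0 0 2" --pt "0 0 0" --pt "0 0 0" --twist '[0,0,0,0,-0.035,0,0,0]'

```text
t: 17.2
tool_pos: [0.5828, -0.0084, 0.0954]
orientation: [-0.001, -3.141, -0.0]
force: [0.3, 0.6, -0.8]
opening: 0.0342
gripper_force: 12.0
```

```bash
python3 - <<'E'
from h import *
plan(.588,-.008,.078,0)
E
```

```text
t 17.2 pos [ 0.5828 -0.0084  0.0954] toolx deg 180.0 R22 -1.0 delta [-0.52  0.04  1.74] twist -0.0 q6 -1.67 F [ 0.3  0.6 -0.8] op 0.0342
```

>>> apply_moves --pt "-0.4 0 1" --pt "0 0 0.6" --pt "0 0 0" --pt "0 0 0" --twist '[0,0,0,0]'

```text
t: 17.7
tool_pos: [0.5875, -0.0082, 0.0797]
orientation: [0.0, -3.142, -0.0]
force: [-0.1, -0.8, -0.3]
opening: 0.0342
gripper_force: 12.0
```

>>> apply_moves --pt "0 0 0.2" --pt "0 0 0" --twist '[0,0]'

```text
t: 17.95
tool_pos: [0.5881, -0.0085, 0.0784]
orientation: [-0.0, 3.14, -0.001]
force: [0.2, -0.6, 4.2]
opening: 0.0342
gripper_force: 12.0
```

>>> apply_moves --pt "0 0 0.1" --pt "0 0 0" --twist '[0,0]'

```text
t: 18.2
tool_pos: [0.5885, -0.0087, 0.0784]
orientation: [-0.0, 3.139, -0.001]
force: [-2.2, -1.4, 11.2]
opening: 0.0342
gripper_force: 12.0
```

>>> apply_moves --pt "0 0 -0.1" --pt "0 0 0" --pt "0 0 0" --pt "0 0 -3" --pt "0 0 -5" --pt "0 0 -5" --pt "0 0 0" --twist '[0,0,0,0,0,0,0]' --gripper 5

```text
t: 19.08
tool_pos: [0.5904, -0.0085, 0.2133]
orientation: [-0.0, 3.132, -0.001]
force: [0.0, -0.3, 0.1]
opening: 0.0499
gripper_force: 0.0
```

>>> apply_moves --pt "1.3 4.8 0" --pt "1.3 4.8 0" --pt "1.3 4.8 0" --pt "1.4 4.8 0" --pt "1.4 4.8 0" --pt "1.4 4.8 0" --pt "1.4 4.8 0" --pt "1.4 4.8 0" --twist '[0,0,0,0,0,0,0,0]' --gripper 9.3

```text
t: 20.08
tool_pos: [0.4772, 0.3769, 0.206]
orientation: [0.0, -3.14, 0.002]
force: [1.3, 0.1, 0.7]
opening: 0.0929
gripper_force: 0.0
```

>>> apply_moves --pt "0 0 0" --pt "0 0 0" --pt "0 0 0" --twist '[-0.131,0,0]'

```text
t: 20.45
tool_pos: [0.4783, 0.3751, 0.2067]
orientation: [0.201, -3.134, 0.001]
force: [0.7, -0.4, 0.6]
opening: 0.093
gripper_force: 0.0
```

```bash
python3 - <<'E'
from h import *
o=[]
for k in ['wrist','top']:
  c=cam(k); im=c['frame']; np.save(f'pics/{k}4.npy',c,allow_pickle=True); 
  o.append(im if k=='wrist' else cv2.resize(im[130:240,240:360],None,fx=1.6,fy=1.6))
  m=brown(im); n,l,st,ce=cv2.connectedComponentsWithStats(m)
  for i in range(1,n):
    if st[i,4]>40 and k=='top': print(k,ce[i].round(1),st[i,4],onz(c,ce[i],.08).round(3))
  print(np.round(proj(c,(.479,.381,.127)),1),np.round(proj(c,(.4762,.4016,.127)),1))
b=np.zeros((590,640,3),np.uint8); b[:400]=o[0]; b[410:410+176,:192]=o[1]; cv2.imwrite('pics/c4.png',b[:,:,::-1])
plan(.479,.381,.116,7.5)
E
```

```text
[336.2 223.9] [368.  223.7]
top [296.5 156.1] 188 [0.66  0.034 0.08 ]
top [282.8 173.5] 51 [0.611 0.07  0.08 ]
top [310.8 181.8] 168 [ 0.591 -0.007  0.08 ]
top [412.4 195.9] 74 [ 0.559 -0.287  0.08 ]
top [432.2 208.2] 69 [ 0.526 -0.342  0.08 ]
top [450.7 219.7] 72 [ 0.496 -0.393  0.08 ]
top [292.6 266. ] 91 [0.361 0.037 0.08 ]
[160.2 219.5] [152.2 220.4]
t 20.55 pos [0.4786 0.375  0.2073] toolx deg -172.6 R22 -1.0 delta [-0.12  0.59  9.13] twist -0.003 q6 -1.12 F [-0.2  0.5 -1.2] op 0.093
```

View pics/c4.png

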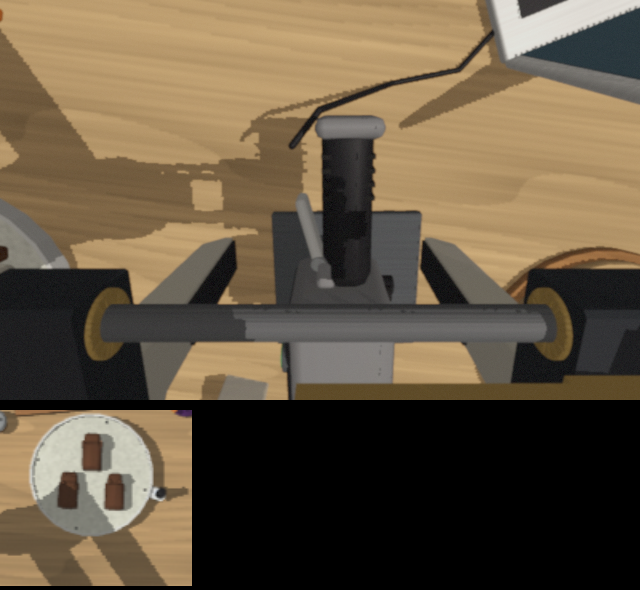

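The wrist view shows the grip at columns 322-374 with its butt at (350,127). The trigger lever runs from (302,197) to (322,268), and the scanner sits between the open fingers. The inset shows all three animals on the disc.

```bash
python3 - <<'E'
from h import *
c=np.load('pics/wrist4.npy',allow_pickle=True).item()
for p,z in [((373.5,215),.112),((373,160),.112),((322,215),.112),((350,116),.112),((302,197),.122),((300,210),.112),((322,268),.122),((307,215),.122)]: print(p,onz(c,p,z).round(4))
E
```

```text
(373.5, 215) [0.4743 0.4068 0.112 ]
(373, 160) [0.4365 0.4003 0.112 ]
(322, 215) [0.4788 0.3714 0.112 ]
(350, 116) [0.4103 0.381  0.112 ]
(302, 197) [0.4652 0.3567 0.122 ]
(300, 210) [0.4772 0.3559 0.112 ]
(322, 268) [0.5138 0.3759 0.122 ]
(307, 215) [0.477  0.3613 0.122 ]
```

>>> apply_moves --pt "0 0.8 0" --pt "0 0 3" --pt "0 0 3" --pt "0 0 2.2" --pt "0 0 0.9" --pt "0 0 0" --twist '[-0.02,0,0,0,0,0]'

```text
t: 21.3
tool_pos: [0.4772, 0.3836, 0.1164]
orientation: [0.237, -3.132, 0.0]
force: [0.4, 0.3, -0.1]
opening: 0.0932
gripper_force: 0.0
```

```bash
python3 - <<'E'
from h import *
plan(.479,.3835,.116,8.5)
E
```

```text
t 21.3 pos [0.4772 0.3836 0.1164] toolx deg -171.3 R22 -1.0 delta [-0.18 -0.04  0.04] twist 0.003 q6 -1.13 F [ 0.4  0.3 -0.1] op 0.0932
```

Good. I start the squeeze and watch the opening, which should settle near 41 mm.

>>> apply_moves --pt "0 0 0" --pt "0 0 0" --pt "0 0 0" --pt "0 0 0" --twist '[0,0,0,0]' --gripper 3 --squeeze 25

```text
t: 21.8
tool_pos: [0.4774, 0.3834, 0.1169]
orientation: [-0.237, 3.133, -0.001]
force: [-1.4, -4.1, 1.9]
opening: 0.0574
gripper_force: 2.2
```

>>> apply_moves --pt "0 0 0" --pt "0 0 0" --pt "0 0 0" --pt "0 0 0" --twist '[0,0,0,0]'

```text
t: 22.3
tool_pos: [0.4767, 0.3842, 0.1163]
orientation: [0.237, -3.131, -0.001]
force: [-2.5, 4.5, -1.2]
opening: 0.0406
gripper_force: 25.2
```

>>> apply_moves --pt "0 0 0" --pt "0 0 0" --pt "0 0 0" --pt "0 0 0" --pt "0 0 0" --pt "0 0 0" --pt "0 0 0" --pt "0 0 0" --twist '[0,0,0,0,0,0,0,0]'

```text
t: 23.3
tool_pos: [0.4766, 0.3843, 0.1163]
orientation: [0.237, -3.131, -0.001]
force: [-2.7, 4.4, -1.6]
opening: 0.0407
gripper_force: 25.2
```

>>> apply_moves --pt "0 0 0" --pt "0 0 0" --pt "0 0 0" --pt "0 0 0" --pt "0 0 0" --pt "0 0 0" --twist '[0,0,0,0,0,0]'

```text
t: 24.05
tool_pos: [0.4767, 0.3843, 0.1163]
orientation: [0.237, -3.132, -0.001]
force: [-2.9, 4.2, -1.2]
opening: 0.0405
gripper_force: 25.2
```

>>> apply_moves --pt "0 0 0" --pt "0 0 0" --pt "0 0 0" --pt "0 0 0" --pt "0 0 0" --pt "0 0 0" --twist '[0,0,0,0,0,0]' --gripper 9.3

```text
t: 24.8
tool_pos: [0.4773, 0.3838, 0.1167]
orientation: [-0.238, 3.133, 0.0]
force: [0.9, -0.4, -0.0]
opening: 0.0924
gripper_force: 0.0
```

>>> apply_moves --pt "0 0 -3" --pt "0 0 -4" --pt "0 0 -3" --pt "0 0 0" --twist '[0,0,0,0]'

```text
t: 25.3
tool_pos: [0.4788, 0.3848, 0.2202]
orientation: [-0.237, 3.127, 0.005]
force: [-0.6, -0.1, 0.4]
opening: 0.0932
gripper_force: 0.0
```

```bash
python3 - <<'E'
from h import *
c=cam('top'); im=c['frame']; np.save('pics/top5.npy',c,allow_pickle=True)
m=brown(im); n,l,st,ce=cv2.connectedComponentsWithStats(m)
for i in range(1,n):
    if st[i,4]>40 and 230<ce[i][0]<350: print(ce[i].round(1),st[i,4],onz(c,ce[i],.08).round(3))
plan(.5905,-.087,.2,0)
E
```

```text
[296.5 155.8] 188 [0.661 0.034 0.08 ]
[282.9 173.8] 62 [0.611 0.07  0.08 ]
[310.7 181.7] 170 [ 0.591 -0.007  0.08 ]
[292.7 266.2] 94 [0.36  0.037 0.08 ]
t 25.35 pos [0.478  0.3841 0.2178] toolx deg -171.3 R22 -1.0 delta [ -4.02 -48.27   1.73] twist 0.151 q6 -1.13 F [-0.   0.  -0.3] op 0.0932
```

>>> apply_moves --pt "-0.5 -6.0 0" --pt "-0.5 -6.0 0" --pt "-0.5 -6.0 0" --pt "-0.5 -6.0 0" --pt "-0.5 -6.0 0" --pt "-0.5 -6.0 0" --pt "-0.5 -6.0 0" --pt "-0.5 -6.0 0" --twist '[0,0,0,0,0,0,0,0]' --gripper 5

```text
t: 26.35
tool_pos: [0.5884, -0.0865, 0.2144]
orientation: [0.237, -3.13, -0.002]
force: [1.3, 0.6, 0.3]
opening: 0.0503
gripper_force: 0.0
```

>>> apply_moves --pt "0 0 0" --pt "0 0 0" --pt "0 0 0" --pt "0 0 0" --pt "0 0 0" --pt "0 0 0" --pt "0 0 0" --pt "0 0 0" --twist '[0.18,0.18,0.18,0.18,0.18,0.18,0.18,0.18]'

```text
t: 27.35
tool_pos: [0.5882, -0.0845, 0.2141]
orientation: [-1.893, -2.504, 0.002]
force: [-0.4, 0.9, 0.5]
opening: 0.0497
gripper_force: 0.0
```

>>> apply_moves --pt "0 0 0" --pt "0 0 0" --pt "0 0 0" --pt "0 0 0" --pt "0 0 0" --twist '[0.18,0.18,0.18,0.02,0]'

```text
t: 27.98
tool_pos: [0.5887, -0.0847, 0.2154]
orientation: [-2.503, -1.896, 0.002]
force: [0.1, 0.1, 0.1]
opening: 0.0498
gripper_force: 0.0
```

```bash
python3 - <<'E'
from h import *
c=cam('top'); im=c['frame']
m=brown(im); n,l,st,ce=cv2.connectedComponentsWithStats(m)
for i in range(1,n):
    if st[i,4]>40 and 230<ce[i][0]<350: print(ce[i].round(1),st[i,4],onz(c,ce[i],.08).round(3))
plan(.590,-.0885,.081,74)
c=cam('wrist'); cv2.imwrite('pics/w6.png',c['frame'][:,:,::-1]); print(proj(c,(.590,-.0885,.092)))
E
```

```text
[296.6 155.7] 184 [0.661 0.034 0.08 ]
[307.8 180.2] 61 [0.595 0.001 0.08 ]
[286.5 192.5] 185 [0.56  0.059 0.08 ]
t 28.025 pos [ 0.5888 -0.0847  0.2157] toolx deg 74.3 R22 -1.0 delta [-0.33  0.23 13.47] twist 0.004 q6 0.05 F [ 0.6 -0.4 -0.5] op 0.0498
(np.float64(332.3209954586172), np.float64(206.66450145643861))
```

View pics/w6.png

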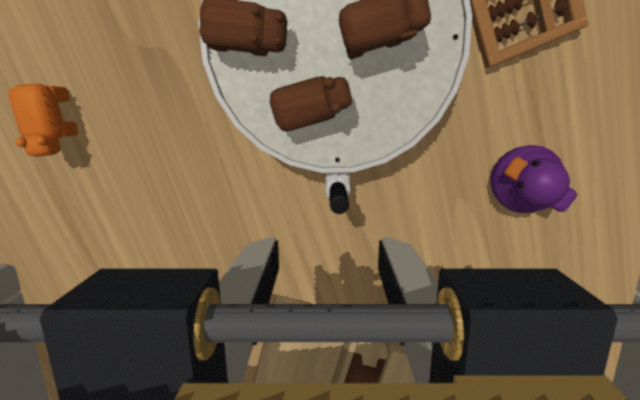

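The wrist view shows the post at (338,195), about as predicted. The left animal has been knocked about 35 mm toward -x, and its tail is now near the rim at (205,25). I look closer.

```bash
python3 - <<'E'
from h import *
a=cv2.imread('pics/w6.png')[0:110,170:450]; a=cv2.resize(a,None,fx=2.8,fy=2.8,interpolation=cv2.INTER_CUBIC)
c=cam('scene'); im=c['frame'][:,:,::-1]; print(proj(c,(.624,.032,.045)))
b=cv2.resize(im[210:300,270:390],None,fx=3,fy=3,interpolation=cv2.INTER_CUBIC)
o=np.zeros((590,790,3),np.uint8); o[:a.shape[0],:a.shape[1]]=a[:, :790]; o[315:315+b.shape[0],:b.shape[1]]=b; cv2.imwrite('pics/c6.png',o)
E
```

```text
(np.float64(328.7831089665818), np.float64(253.92994619539678))
```

View pics/c6.png

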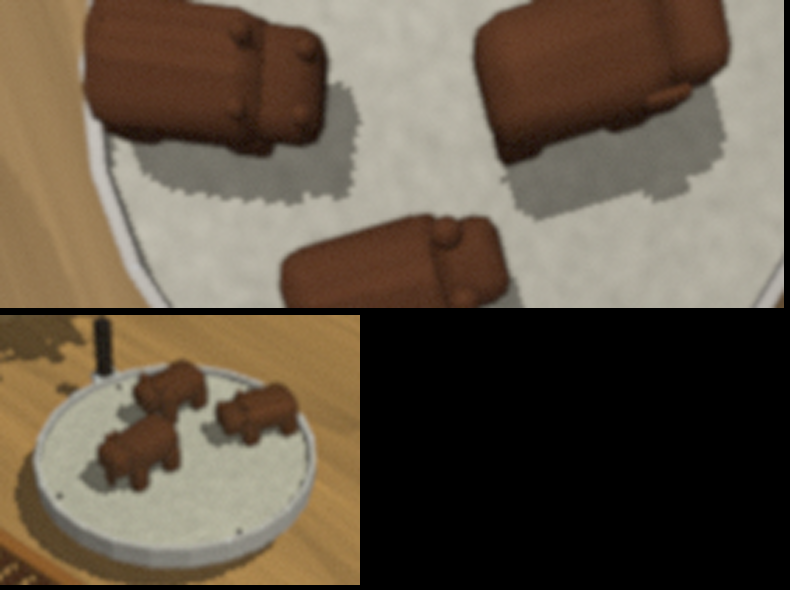

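Feet are inside the rim and the knocked animal stands level, so it can stay for the second scan. Next I grip the post.

>>> apply_moves --pt "-0.3 0.5 3" --pt "0 0 4" --pt "0 0 4" --pt "0 0 2.2" --pt "0 0 0" --pt "0 0 0" --twist '[0,0,0,0,0,0]'

```text
t: 28.88
tool_pos: [0.594, -0.0893, 0.0859]
orientation: [2.506, 1.892, 0.002]
force: [-0.7, 0.8, 0.3]
opening: 0.0499
gripper_force: 0.0
```

>>> apply_moves --pt "0 0 0" --pt "0 0 0" --pt "0 0 0" --pt "0 0 0" --pt "0 0 0" --twist '[0,0,0,0,0]' --gripper 0.5 --squeeze 6

```text
t: 29.5
tool_pos: [0.5934, -0.0892, 0.0849]
orientation: [2.507, 1.892, 0.0]
force: [-0.7, 0.7, 2.1]
opening: 0.0156
gripper_force: 6.0
```

```bash
python3 - <<'E'
from h import *
plan(.593,-.089,.081,74)
E
```

```text
t 29.5 pos [ 0.5934 -0.0892  0.0849] toolx deg 74.1 R22 -1.0 delta [ 0.01 -0.04  0.39] twist 0.001 q6 0.04 F [-0.7  0.7  2.1] op 0.0156
```

>>> apply_moves --pt "0 -0.6 0" --pt "0.06 -1.26 0" --pt "0.06 -1.26 0" --pt "0.06 -1.26 0" --pt "0.06 -1.26 0" --pt "0.06 -1.26 0" --pt "0.06 -1.26 0" --pt "0 0 0" --twist '[0.05,0.1,0.1,0.1,0.1,0.1,0.1,0]'

```text
t: 30.5
tool_pos: [0.5265, -0.0436, 0.0848]
orientation: [2.98, 0.993, -0.001]
force: [-1.4, -2.1, 1.8]
opening: 0.0157
gripper_force: 6.0
```

```bash
python3 - <<'E'
from h import *
p=np.array(robot.read_state()['tool_pos']);v=p[:2]-[.624,.032];print(np.linalg.norm(v),np.degrees(np.arctan2(v[1],v[0])))
a=np.radians(-194.2); plan(.624+.1255*np.cos(a),.032+.1255*np.sin(a),.085,-16)
E
```

```text
0.12336267961436025 -142.19375538738532
t 30.5 pos [ 0.5265 -0.0436  0.0848] toolx deg 36.9 R22 -1.0 delta [ 4.45 -9.96 -0.02] twist 0.923 q6 0.75 F [-1.4 -2.1  1.8] op 0.0157
```

>>> apply_moves --pt "0.06 -1.26 0" --pt "0.06 -1.26 0" --pt "0.06 -1.26 0" --pt "0.06 -1.26 0" --pt "0.06 -1.26 0" --pt "0.06 -1.26 0" --pt "0.06 -1.26 0" --pt "0 0 0" --twist '[0.1,0.1,0.1,0.1,0.1,0.1,0.1,0]'

```text
t: 31.5
tool_pos: [0.5013, 0.0399, 0.0847]
orientation: [-3.14, 0.087, 0.003]
force: [-5.9, 1.0, 6.5]
opening: 0.0157
gripper_force: 6.0
```

```bash
python3 - <<'E'
from h import *
p=np.array(robot.read_state()['tool_pos']);v=p[:2]-[.624,.032];print(np.linalg.norm(v),np.degrees(np.arctan2(v[1],v[0])))
a=np.radians(-194.2); plan(.624+.1255*np.cos(a),.032+.1255*np.sin(a),.085,-16)
E
```

```text
0.12297290799209841 176.31898000384746
t 31.5 pos [0.5013 0.0399 0.0847] toolx deg -3.2 R22 -1.0 delta [-0.02 -2.29 -0.03] twist 0.224 q6 1.6 F [-5.9  1.   6.5] op 0.0157
```

>>> apply_moves --pt "0 -1.2 0" --pt "0 -1.0 0" --pt "0 0 0" --pt "0 0 0" --twist '[0.1,0.1,0,0]'

```text
t: 32.0
tool_pos: [0.5042, 0.0607, 0.0847]
orientation: [-3.116, 0.398, -0.0]
force: [-1.0, 1.3, 1.2]
opening: 0.0159
gripper_force: 6.0
```

>>> apply_moves --pt "0 0 0" --pt "0 0 0" --pt "0 0 0" --pt "0 0 0" --twist '[0,0,0,0]' --gripper 5

```text
t: 32.5
tool_pos: [0.504, 0.0608, 0.0846]
orientation: [3.116, -0.403, -0.0]
force: [0.1, 0.5, 0.6]
opening: 0.0486
gripper_force: 0.0
```

>>> apply_moves --pt "0 0 -3" --pt "0 0 -5" --pt "0 0 -5" --pt "0 0 0" --twist '[0,0,0,0]'

```text
t: 33.0
tool_pos: [0.5069, 0.061, 0.22]
orientation: [-3.114, 0.402, -0.014]
force: [1.7, -0.4, -0.6]
opening: 0.0499
gripper_force: 0.0
```

```bash
python3 - <<'E'
from h import *
plan(.4785,.3835,.215,8.5)
E
```

```text
t 33.0 pos [0.5069 0.061  0.22  ] toolx deg -14.7 R22 -1.0 delta [-10.95 -30.47   0.48] twist -0.405 q6 1.85 F [ 1.7 -0.4 -0.6] op 0.0499
```

>>> apply_moves --pt "0 0 0" --pt "0 0 0" --pt "0 0 0" --pt "0.3 -6.0 0" --pt "0.3 -6.0 0" --pt "0.3 -6.0 0" --pt "0.3 -6.0 0" --pt "0.3 -6.0 0" --twist '[-0.135,-0.135,-0.135,0,0,0,0,0]' --gripper 9.3

```text
t: 34.0
tool_pos: [0.4738, 0.3615, 0.2133]
orientation: [3.132, 0.232, -0.002]
force: [0.6, 0.1, 0.5]
opening: 0.0933
gripper_force: 0.0
```

>>> apply_moves --pt "0.3 -2.3 0" --pt "0 0 0" --pt "0 0 0" --twist '[0,0,0]'

```text
t: 34.38
tool_pos: [0.4741, 0.382, 0.2136]
orientation: [3.132, 0.232, -0.002]
force: [0.3, -0.0, -0.2]
opening: 0.0929
gripper_force: 0.0
```

```bash
python3 - <<'E'
from h import *
plan(.4785,.384,.116,8.5)
c=cam('top'); im=c['frame']; np.save('pics/top7.npy',c,allow_pickle=True)
m=brown(im); n,l,st,ce=cv2.connectedComponentsWithStats(m)
for i in range(1,n):
    if st[i,4]>40 and 230<ce[i][0]<350: print(ce[i].round(1),st[i,4],onz(c,ce[i],.08).round(3),cv2.minAreaRect(np.argwhere(l==i)[:,::-1].astype(np.float32)))
a=cv2.resize(im[120:240,240:360],None,fx=4.5,fy=4.5,interpolation=cv2.INTER_CUBIC)
cv2.imwrite('pics/c7.png',a[:,:,::-1])
E
```

```text
t 34.375 pos [0.4741 0.382  0.2136] toolx deg 8.5 R22 -1.0 delta [ 0.48 -0.14  9.76] twist -0.001 q6 2.02 F [ 0.3 -0.  -0.2] op 0.0929
[272.1 160.2] 184 [0.647 0.101 0.08 ] ((272.69586181640625, 160.1907196044922), (20.820783615112305, 10.33859634399414), 21.037511825561523)
[308.5 169.1] 165 [0.625 0.001 0.08 ] ((309.0, 169.0), (10.0, 20.0), 90.0)
[289.3 182.9] 59 [0.586 0.052 0.08 ] ((288.739990234375, 182.68002319335938), (13.600000381469727, 7.0), 36.86989974975586)
[292.4 266.3] 96 [0.36  0.037 0.08 ] ((290.94232177734375, 267.2884521484375), (21.180543899536133, 12.355316162109375), 11.309932708740234)
```

View pics/c7.png

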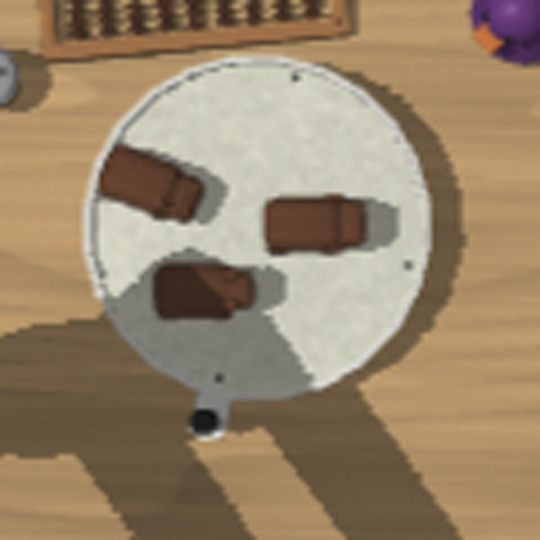

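The disc has turned a quarter: the post is at full-frame px (285.5,214), and the animals are upright at (273,160), (309,169) and (285,184). Now the second squeeze.

>>> apply_moves --pt "0.3 -0.1 0" --pt "0 0 3" --pt "0 0 3" --pt "0 0 2.7" --pt "0 0 1.0" --pt "0 0 0" --pt "0 0 0" --twist '[0,0,0,0,0,0,0]'

```text
t: 35.3
tool_pos: [0.478, 0.3848, 0.1193]
orientation: [-3.132, -0.231, -0.003]
force: [0.7, -0.1, -0.8]
opening: 0.093
gripper_force: 0.0
```

```bash
python3 - <<'E'
from h import *
plan(.4775,.384,.116,8.5)
E
```

```text
t 35.3 pos [0.478  0.3848 0.1193] toolx deg 8.4 R22 -1.0 delta [-0.06  0.07  0.33] twist -0.001 q6 2.02 F [ 0.7 -0.1 -0.8] op 0.093
```

>>> apply_moves --pt "0 0 0.2" --pt "0 0 0" --pt "0 0 0" --pt "0 0 0" --pt "0 0 0" --pt "0 0 0" --pt "0 0 0" --pt "0 0 0" --twist '[0,0,0,0,0,0,0,0]' --gripper 3 --squeeze 25

```text
t: 36.3
tool_pos: [0.4763, 0.3842, 0.1151]
orientation: [3.132, 0.232, -0.003]
force: [-5.2, -1.5, 0.2]
opening: 0.0405
gripper_force: 25.1
```

>>> apply_moves --pt "0 0 0" --pt "0 0 0" --pt "0 0 0" --pt "0 0 0" --pt "0 0 0" --pt "0 0 0" --pt "0 0 0" --pt "0 0 0" --twist '[0,0,0,0,0,0,0,0]'

```text
t: 37.3
tool_pos: [0.4762, 0.3842, 0.1151]
orientation: [3.132, 0.232, -0.003]
force: [-5.0, -1.2, -0.0]
opening: 0.0408
gripper_force: 25.1
```

>>> apply_moves --pt "0 0 0" --pt "0 0 0" --pt "0 0 0" --pt "0 0 0" --pt "0 0 0" --pt "0 0 0" --twist '[0,0,0,0,0,0]'

```text
t: 38.05
tool_pos: [0.4763, 0.3842, 0.1151]
orientation: [3.132, 0.232, -0.003]
force: [-5.6, -1.1, 0.1]
opening: 0.0406
gripper_force: 25.1
```

>>> apply_moves --pt "0 0 0" --pt "0 0 0" --pt "0 0 0" --pt "0 0 0" --pt "0 0 0" --pt "0 0 0" --twist '[0,0,0,0,0,0]' --gripper 9.3

```text
t: 38.8
tool_pos: [0.4771, 0.3847, 0.1158]
orientation: [-3.133, -0.232, -0.0]
force: [0.4, 0.2, 0.3]
opening: 0.0921
gripper_force: 0.0
```

>>> apply_moves --pt "0 0 -3" --pt "0 0 -4" --pt "0 0 -3" --pt "0 0 0" --twist '[0,0,0,0]'

```text
t: 39.3
tool_pos: [0.4786, 0.3856, 0.2193]
orientation: [-3.13, -0.232, -0.008]
force: [-0.6, -0.3, -0.7]
opening: 0.0925
gripper_force: 0.0
```

```bash
python3 - <<'E'
from h import *
c=cam('top'); im=c['frame']; np.save('pics/top8.npy',c,allow_pickle=True)
m=brown(im); n,l,st,ce=cv2.connectedComponentsWithStats(m)
for i in range(1,n):
    if st[i,4]>40 and 230<ce[i][0]<350: print(ce[i].round(1),st[i,4])
for nm,t,h in [('N1',(264,158.2),(284.4,165.1)),('N2',(298.9,170.2),(321.1,169.3)),('N3',(274,184.7),(296.7,184))]:
    H=onz(c,h,.074);T=onz(c,t,.074); d=(H-T)[:2]; L=np.linalg.norm(d); g=(H+T)[:2]/2-.006*d/L
    print(nm,'len',L.round(3),'head',np.degrees(np.arctan2(d[1],d[0])).round(1),'H',H[:2].round(3),'T',T[:2].round(3),'grasp',g.round(4))
    plan(*g,.078,np.degrees(np.arctan2(d[1],d[0])))
E
```

```text
[272.3 160.2] 186
[308.7 169. ] 175
[292.5 266.3] 96
N1 len 0.059 head -107.3 H [0.635 0.067] T [0.653 0.124] grasp [0.6459 0.1012]
t 39.35 pos [0.4777 0.385  0.2168] toolx deg 8.5 R22 -1.0 delta [12.41 30.56 13.88] twist -1.121 q6 2.02 F [ 0.3  0.5 -0.7] op 0.0928
N2 len 0.061 head -86.2 H [ 0.626 -0.034] T [0.622 0.027] grasp [0.6238 0.0023]
t 39.35 pos [0.4777 0.385  0.2168] toolx deg 8.5 R22 -1.0 delta [ 8.77 40.03 13.86] twist -1.489 q6 2.02 F [ 0.3  0.5 -0.7] op 0.0928
N3 len 0.062 head -86.8 H [0.584 0.032] T [0.58  0.094] grasp [0.5818 0.069 ]
t 39.35 pos [0.4777 0.385  0.2168] toolx deg 8.5 R22 -1.0 delta [ 5.6  32.81 13.86] twist -1.479 q6 2.02 F [ 0.3  0.5 -0.7] op 0.0928
```

>>> apply_moves --pt "1.25 5.7 0" --pt "1.25 5.7 0" --pt "1.25 5.7 0" --pt "1.25 5.7 0" --pt "1.25 5.7 0" --pt "1.25 5.7 0" --pt "1.25 5.7 0" --pt "0 0 0" --twist '[0,0,0,0,0,0,0,0]' --gripper 5

```text
t: 40.35
tool_pos: [0.6222, -0.0014, 0.213]
orientation: [3.133, 0.224, -0.005]
force: [-0.2, 1.1, -0.6]
opening: 0.0496
gripper_force: 0.0
```

>>> apply_moves --pt "0 0 0" --pt "0 0 0" --pt "0 0 0" --pt "0 0 0" --pt "0 0 0" --pt "0 0 0" --pt "0 0 0" --pt "0 0 0" --twist '[-0.18,-0.18,-0.18,-0.18,-0.18,-0.18,-0.18,-0.18]'

```text
t: 41.35
tool_pos: [0.6213, 0.004, 0.2137]
orientation: [-2.193, -2.246, 0.002]
force: [-0.4, -0.6, -0.5]
opening: 0.0498
gripper_force: 0.0
```

```bash
python3 - <<'E'
from h import *
plan(.6238,.0023,.078,-88)
c=cam('wrist'); im=c['frame']; np.save('pics/wrist8.npy',c,allow_pickle=True)
m=brown(im); n,l,st,ce=cv2.connectedComponentsWithStats(m)
for i in range(1,n):
    if st[i,4]>400: print(ce[i].round(1),st[i],onz(c,ce[i],.07).round(3),cv2.minAreaRect(np.argwhere(l==i)[:,::-1].astype(np.float32)))
E
```

```text
t 41.35 pos [0.6213 0.004  0.2137] toolx deg 91.4 R22 -1.0 delta [-0.18  0.28 13.57] twist -0.011 q6 -0.1 F [-0.4 -0.6 -0.5] op 0.0498
[548.   45.6] [539   0  19 100 768] [0.779 0.123 0.07 ] ((547.0296630859375, 49.079551696777344), (14.96294116973877, 99.31741333007812), 4.028264045715332)
[368.9  73.5] [ 340   31   61   89 3306] [0.648 0.101 0.07 ] ((368.8498840332031, 74.88606262207031), (41.88843536376953, 86.26220703125), 21.250505447387695)
[283.9 118.5] [ 263   81   44   81 2983] [0.584 0.066 0.07 ] ((284.48614501953125, 120.91700744628906), (80.4533920288086, 42.29753494262695), 88.63607025146484)
[542.2 140.9] [534  92  17 102 736] [0.788 0.054 0.07 ] ((542.2046508789062, 142.45974731445312), (12.894875526428223, 101.27533721923828), 2.898576498031616)
[ 54.6 137.8] [  34  107   39   64 1074] [0.402 0.046 0.07 ] ((56.866268157958984, 140.3583984375), (31.404178619384766, 69.00431060791016), 17.281497955322266)
[335.6 203.5] [ 316  166   41   78 2803] [ 0.626 -0.002  0.07 ] ((336.0, 204.5), (40.0, 77.0), 0.0)
```

>>> apply_moves --pt "-0.2 0.35 3" --pt "0 0 4" --pt "0 0 4" --pt "0 0 2.5" --pt "0 0 0" --pt "0 0 0" --twist '[0,0,0,0,0,0]'

```text
t: 42.15
tool_pos: [0.6262, 0.0012, 0.0814]
orientation: [2.203, 2.239, 0.001]
force: [-0.7, 0.4, 0.4]
opening: 0.0501
gripper_force: 0.0
```

```bash
python3 - <<'E'
from h import *
plan(.625,.0023,.077,-88)
E
```

```text
t 42.15 pos [0.6262 0.0012 0.0814] toolx deg 90.9 R22 -1.0 delta [ 0.11 -0.12  0.44] twist -0.019 q6 -0.1 F [-0.7  0.4  0.4] op 0.0501
```

>>> apply_moves --pt "0 0 0.3" --pt "0 0 0" --twist '[0,0]'

```text
t: 42.4
tool_pos: [0.6265, 0.0008, 0.0786]
orientation: [2.202, 2.239, 0.001]
force: [-0.3, 0.9, 0.6]
opening: 0.0499
gripper_force: 0.0
```

>>> apply_moves --pt "0 0 0" --pt "0 0 0" --pt "0 0 0" --pt "0 0 0" --twist '[0,0,0,0]' --gripper 1.5 --squeeze 12

```text
t: 42.9
tool_pos: [0.6261, 0.0007, 0.0779]
orientation: [2.202, 2.24, 0.0]
force: [-1.1, 0.8, 2.4]
opening: 0.034
gripper_force: 12.0
```

>>> apply_moves --pt "0 0 -3" --pt "0 0 -4" --pt "0 0 -4" --pt "0 0 0" --twist '[0,0,0,0]'

```text
t: 43.4
tool_pos: [0.6284, 0.0006, 0.1923]
orientation: [2.198, 2.236, 0.008]
force: [0.0, -0.3, -0.7]
opening: 0.034
gripper_force: 12.0
```

```bash
python3 - <<'E'
from h import *
plan(.42,-.24,.2,-30)
E
```

```text
t 43.4 pos [6.284e-01 6.000e-04 1.923e-01] toolx deg 91.0 R22 -1.0 delta [-23.7  -21.24  -0.91] twist -1.03 q6 -0.1 F [ 0.  -0.3 -0.7] op 0.034
```

>>> apply_moves --pt "0 0 0" --pt "0 0 0" --pt "0 0 0" --pt "0 0 0" --pt "0 0 0" --pt "0 0 0" --pt "0 0 0" --twist '[-0.172,-0.172,-0.172,-0.172,-0.172,-0.172,0]'

```text
t: 44.28
tool_pos: [0.6252, 0.0008, 0.1861]
orientation: [-0.811, -3.033, 0.001]
force: [0.0, -0.6, 0.1]
opening: 0.0336
gripper_force: 12.0
```

>>> apply_moves --pt "0.4 -5.0 0" --pt "0.4 -5.0 0" --pt "0.4 -5.0 0" --pt "0.4 -5.0 0" --pt "0.4 -5.0 0" --pt "0.4 -5.0 0" --pt "0.2 -5.0 0" --pt "0 0 0" --twist '[0,0,0,0,0,0,0,0]'

```text
t: 45.28
tool_pos: [0.427, -0.2921, 0.1871]
orientation: [-0.823, -3.031, 0.001]
force: [0.4, 0.2, 0.4]
opening: 0.034
gripper_force: 12.0
```

```bash
python3 - <<'E'
from h import *
plan(.471,-.320,.2,-30)
c=cam('wrist'); im=c['frame']; np.save('pics/wrist9.npy',c,allow_pickle=True);cv2.imwrite('pics/w9.png',im[:,:,::-1])
u=np.array([.866,-.5]);v=np.array([.5,.866]);C=np.array([.471,-.32])
for a,b in [(-.0425,-.116),(-.0425,.116),(.0425,.116),(.0425,-.116)]: print(np.round(proj(c,(*(C+a*u+b*v),.016)),0),np.round(proj(c,(*(C+a*u+b*v),.046)),0))
E
```

```text
t 45.275 pos [ 0.427  -0.2921  0.1871] toolx deg 149.6 R22 -1.0 delta [-5.21 -0.18 -1.29] twist -0.007 q6 -1.74 F [0.4 0.2 0.4] op 0.034
[198. 201.] [185. 210.]
[454. 199.] [466. 209.]
[446. 284.] [457. 301.]
[207. 285.] [196. 302.]
```

View pics/w9.png

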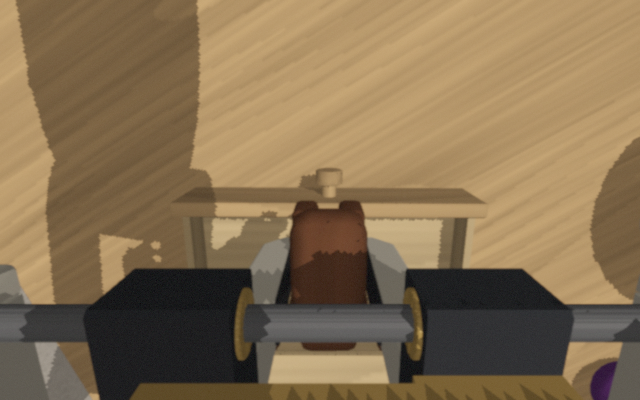

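The view shows the drawer front's top from row 203 to 217 (columns 171-486), the knob at (328,180), side walls with inner edges near columns 206 and 449, and the animal held upright between the fingers.

```bash
python3 - <<'E'
from h import *
c=np.load('pics/wrist9.npy',allow_pickle=True).item()
w=lambda p,z:onz(c,p,z)
u=np.array([.866,-.5]);v=np.array([.5,.866])
def s(n,p,z):
    X=w(p,z); print(n,X.round(4),'u',(X[:2]@u).round(4),'v',(X[:2]@v).round(4))
s('outTop',(328,203),.066);s('inTop',(328,217),.066);s('L',(171,205),.066);s('R',(486,205),.066);s('inTopL',(206,217),.066);s('inTopR',(449,217),.066)
s('wallL',(206,240),.046);s('wallR',(449,240),.046);s('knob',(328,172),.047)
print('C est u,v',np.array([.471,-.32])@u,np.array([.471,-.32])@v)
E
```

```text
outTop [ 0.4256 -0.2916  0.066 ] u 0.5144 v -0.0397
inTop [ 0.4353 -0.2972  0.066 ] u 0.5256 v -0.0398
L [ 0.3663 -0.396   0.066 ] u 0.5153 v -0.1598
R [ 0.488  -0.1881  0.066 ] u 0.5167 v 0.0811
inTopL [ 0.3877 -0.3785  0.066 ] u 0.525 v -0.1339
inTopR [ 0.4824 -0.2167  0.066 ] u 0.5261 v 0.0536
wallL [ 0.4063 -0.3999  0.046 ] u 0.5518 v -0.1431
wallR [ 0.5101 -0.2225  0.046 ] u 0.5529 v 0.0624
knob [ 0.4079 -0.2812  0.047 ] u 0.4939 v -0.0396
C est u,v 0.567886 -0.04162000000000002
```

>>> apply_moves --pt "-2.3 -3.2 0" --pt "-2.3 -3.1 0" --pt "0 0 2" --pt "0 0 3" --pt "0 0 2.5" --pt "0 0 0" --pt "0 0 0" --twist '[0,0,0,0,0,0,0]'

```text
t: 46.2
tool_pos: [0.438, -0.3665, 0.1131]
orientation: [0.81, 3.035, 0.0]
force: [0.4, 0.5, -0.3]
opening: 0.0338
gripper_force: 12.0
```

```bash
python3 - <<'E'
from h import *
plan(.4352,-.3702,.053,-30)
E
```

```text
t 46.2 pos [ 0.438  -0.3665  0.1131] toolx deg 150.1 R22 -1.0 delta [ 0.06 -0.46  6.01] twist 0.002 q6 -1.84 F [ 0.4  0.5 -0.3] op 0.0338
```

>>> apply_moves --pt "0 -0.5 2" --pt "0 0 2" --pt "0 0 1.2" --pt "0 0 0" --pt "0 0 0" --twist '[0,0,0,0,0]'

```text
t: 46.82
tool_pos: [0.4351, -0.3718, 0.0609]
orientation: [0.81, 3.035, -0.0]
force: [0.2, 0.3, -0.3]
opening: 0.0341
gripper_force: 12.0
```

>>> apply_moves --pt "0 0 0.3" --pt "0 0 0" --twist '[0,0]'

```text
t: 47.08
tool_pos: [0.435, -0.3717, 0.0579]
orientation: [0.81, 3.035, -0.0]
force: [0.7, 0.3, -0.3]
opening: 0.0341
gripper_force: 12.0
```

>>> apply_moves --pt "0 0 0.2" --pt "0 0 0" --twist '[0,0]'

```text
t: 47.32
tool_pos: [0.4349, -0.3715, 0.0556]
orientation: [-0.81, -3.035, -0.0]
force: [-0.4, 0.2, -0.5]
opening: 0.034
gripper_force: 12.0
```

>>> apply_moves --pt "0 0 0.2" --pt "0 0 0" --twist '[0,0]'

```text
t: 47.58
tool_pos: [0.4348, -0.3715, 0.0534]
orientation: [-0.81, -3.035, -0.0]
force: [-0.6, 0.1, -0.1]
opening: 0.0339
gripper_force: 12.0
```

>>> apply_moves --pt "0 0 0.2" --pt "0 0 0" --twist '[0,0]'

```text
t: 47.82
tool_pos: [0.4351, -0.3718, 0.0518]
orientation: [0.81, 3.035, -0.001]
force: [0.3, 0.1, 1.1]
opening: 0.0339
gripper_force: 12.0
```

>>> apply_moves --pt "0 0 0" --pt "0 0 0" --pt "0 0 0" --pt "0 0 -3" --pt "0 0 -5" --pt "0 0 -5" --pt "0 0 0" --twist '[0,0,0,0,0,0,0]' --gripper 5

```text
t: 48.7
tool_pos: [0.4372, -0.3739, 0.1874]
orientation: [0.808, 3.027, -0.008]
force: [0.2, -0.5, -0.2]
opening: 0.05
gripper_force: 0.0
```

>>> apply_moves --pt "1.2 5.7 0" --pt "1.2 5.7 0" --pt "1.2 5.7 0" --pt "1.2 5.7 0" --pt "1.2 5.7 0" --pt "1.2 5.7 0" --pt "1.1 5.7 0" --pt "1.1 5.7 0" --twist '[0,0,0,0,0,0,0,0]'

```text
t: 49.7
tool_pos: [0.5805, 0.0724, 0.1804]
orientation: [-0.81, -3.034, 0.001]
force: [1.2, -0.4, 0.3]
opening: 0.0501
gripper_force: 0.0
```

>>> apply_moves --pt "0 0 0" --pt "0 0 0" --pt "0 0 0" --pt "0 0 0" --pt "0 0 0" --pt "0 0 0" --pt "0 0 0" --twist '[0.17,0.17,0.17,0.17,0.17,0.16,0]'

```text
t: 50.58
tool_pos: [0.5801, 0.0705, 0.1803]
orientation: [-2.176, -2.265, 0.002]
force: [0.3, -0.3, 0.1]
opening: 0.0501
gripper_force: 0.0
```

```bash
python3 - <<'E'
from h import *
plan(.5818,.069,.078,-88)
for k in ['wrist','top']:
  c=cam(k); im=c['frame']; np.save(f'pics/{k}10.npy',c,allow_pickle=True)
  m=brown(im); n,l,st,ce=cv2.connectedComponentsWithStats(m)
  for i in range(1,n):
    if st[i,4]>(800 if k=='wrist' else 40) : print(k,ce[i].round(1),st[i,4],onz(c,ce[i],.07).round(3),onz(c,ce[i],.05).round(3),np.round(cv2.minAreaRect(np.argwhere(l==i)[:,::-1].astype(np.float32))[1:][0]),round(cv2.minAreaRect(np.argwhere(l==i)[:,::-1].astype(np.float32))[2]))
E
```

```text
t 50.575 pos [0.5801 0.0705 0.1803] toolx deg 92.3 R22 -1.0 delta [-0.16  0.18 10.23] twist 0.005 q6 -0.01 F [ 0.3 -0.3  0.1] op 0.0501
wrist [599.2 173.6] 2043 [0.772 0.104 0.07 ] [0.787 0.101 0.05 ] [ 17. 205.] 7
wrist [573.8 178.4] 1149 [0.754 0.1   0.07 ] [0.768 0.096 0.05 ] [ 18. 199.] 6
wrist [425.3 169. ] 3788 [0.647 0.102 0.07 ] [0.653 0.099 0.05 ] [51. 88.] 26
wrist [334.5 212.9] 3253 [0.584 0.067 0.07 ] [0.584 0.061 0.05 ] [85. 43.] 90
wrist [ 84.6 210.5] 1079 [0.4   0.061 0.07 ] [0.385 0.054 0.05 ] [36. 75.] 3
top [412.8 195.7] 73 [ 0.56 -0.29  0.07] [ 0.561 -0.295  0.05 ] [11.  8.] 34
top [432.2 208. ] 67 [ 0.527 -0.344  0.07 ] [ 0.527 -0.35   0.05 ] [10.  8.] 34
top [450.7 219.8] 69 [ 0.496 -0.396  0.07 ] [ 0.495 -0.403  0.05 ] [11.  8.] 34
top [439.3 240.8] 185 [ 0.437 -0.365  0.07 ] [ 0.436 -0.371  0.05 ] [12. 21.] 34
```

The first animal is in the drawer at (439,241). The knocked animal's head is close to the next one's finger path, so I take the knocked one first, at about (0.6465, 0.1015) with heading -108°.

>>> apply_moves --pt "1.4 3.4 0" --pt "1.4 3.4 0" --pt "0 0 0" --pt "0 0 0" --pt "0 0 0" --twist '[0,0,0.18,0.18,0]' --gripper 4.8

```text
t: 51.3
tool_pos: [0.6475, 0.1012, 0.1811]
orientation: [-2.544, -1.842, 0.001]
force: [-0.4, -0.3, -0.6]
opening: 0.0479
gripper_force: 0.0
```

```bash
python3 - <<'E'
from h import *
plan(.6465,.1015,.0785,-108.5)
c=cam('wrist'); im=c['frame']; np.save('pics/wrist11.npy',c,allow_pickle=True); cv2.imwrite('pics/w11.png',im[:,:,::-1])
m=brown(im); n,l,st,ce=cv2.connectedComponentsWithStats(m)
for i in range(1,n):
    if st[i,4]>800: print(ce[i].round(1),st[i],onz(c,ce[i],.07).round(3),cv2.minAreaRect(np.argwhere(l==i)[:,::-1].astype(np.float32)))
E
```

```text
t 51.3 pos [0.6475 0.1012 0.1811] toolx deg 71.8 R22 -1.0 delta [-0.   -0.09 10.26] twist 0.005 q6 0.39 F [-0.4 -0.3 -0.6] op 0.0479
[332.3 204.3] [ 311  164   45   84 3239] [0.65  0.103 0.07 ] ((332.3767395019531, 205.58938598632812), (43.331851959228516, 81.90718841552734), 2.726311206817627)
```

View pics/w11.png

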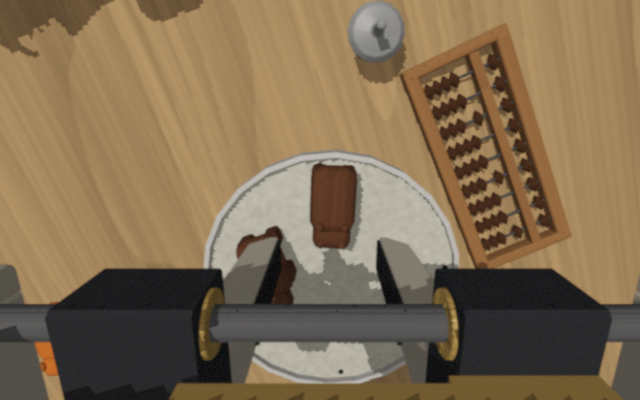

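The knocked animal is at (333,205), upright and aligned with the jaws to about 3°. The remaining one is partly hidden behind the left finger.

>>> apply_moves --pt "0 0.15 3" --pt "0 0 3" --pt "0 0 2.5" --pt "0 0 1.5" --pt "0 0 0" --pt "0 0 0" --twist '[0,0,0,0,0,0]'

```text
t: 52.1
tool_pos: [0.6499, 0.1008, 0.083]
orientation: [2.546, 1.839, 0.003]
force: [0.7, -0.2, -0.7]
opening: 0.0479
gripper_force: 0.0
```

>>> apply_moves --pt "0 0 0.3" --pt "0 0 0" --twist '[0,0]'

```text
t: 52.35
tool_pos: [0.6493, 0.1008, 0.0792]
orientation: [2.547, 1.838, 0.001]
force: [0.6, 0.6, 0.2]
opening: 0.0479
gripper_force: 0.0
```

>>> apply_moves --pt "0 0 0" --pt "0 0 0" --pt "0 0 0" --pt "0 0 0" --twist '[0,0,0,0]' --gripper 1.5 --squeeze 12

```text
t: 52.85
tool_pos: [0.6491, 0.1007, 0.0788]
orientation: [2.548, 1.838, 0.0]
force: [0.6, -0.1, 0.9]
opening: 0.0339
gripper_force: 11.9
```

>>> apply_moves --pt "0 0 -3" --pt "0 0 -4" --pt "0 0 -4" --pt "0 0 0" --twist '[0,0,0,0]'

```text
t: 53.35
tool_pos: [0.6515, 0.101, 0.1936]
orientation: [2.545, 1.836, 0.01]
force: [0.5, -0.4, -0.2]
opening: 0.0341
gripper_force: 11.9
```

>>> apply_moves --pt "0 0 0" --pt "0 0 0" --pt "0 0 0" --pt "0 0 0" --pt "0 0 0" --pt "0 0 0" --pt "0 0 0" --pt "0 0 0" --twist '[-0.171,-0.171,-0.171,-0.171,-0.171,-0.171,-0.171,-0.168]'

```text
t: 54.35
tool_pos: [0.6482, 0.1007, 0.1868]
orientation: [-0.809, -3.033, 0.001]
force: [0.1, -0.7, -1.0]
opening: 0.0342
gripper_force: 11.9
```

```bash
python3 - <<'E'
from h import *
plan(.4667,-.3156,.12,-30)
E
```

```text
t 54.35 pos [0.6482 0.1007 0.1868] toolx deg 150.1 R22 -1.0 delta [ -5.   -45.13   6.74] twist 0.002 q6 -0.97 F [ 0.1 -0.7 -1. ] op 0.0342
```

>>> apply_moves --pt "-0.6 -5.6 0" --pt "-0.6 -5.6 0" --pt "-0.6 -5.7 0" --pt "-0.6 -5.7 0" --pt "-0.6 -5.7 0" --pt "-0.6 -5.6 0" --pt "-0.7 -5.6 0" --pt "-0.7 -5.6 0" --twist '[0,0,0,0,0,0,0,0]'

```text
t: 55.35
tool_pos: [0.464, -0.3154, 0.1873]
orientation: [-0.817, -3.032, -0.001]
force: [0.4, 0.7, -1.2]
opening: 0.0341
gripper_force: 11.9
```

>>> apply_moves --pt "0 0 2" --pt "0 0 3" --pt "0 0 2" --pt "0 0 0" --pt "0 0 0" --twist '[0,0,0,0,0]'

```text
t: 55.98
tool_pos: [0.4661, -0.314, 0.1193]
orientation: [0.817, 3.033, -0.0]
force: [-0.8, -0.1, -0.4]
opening: 0.0342
gripper_force: 11.9
```

```bash
python3 - <<'E'
from h import *
plan(.4667,-.3156,.054,-30)
E
```

```text
t 55.975 pos [ 0.4661 -0.314   0.1193] toolx deg 149.9 R22 -1.0 delta [-0.13 -0.11  6.53] twist -0.002 q6 -1.73 F [-0.8 -0.1 -0.4] op 0.0342
```

>>> apply_moves --pt "-0.1 -0.1 2" --pt "0 0 2" --pt "0 0 1.8" --pt "0 0 0" --pt "0 0 0" --twist '[0,0,0,0,0]'

```text
t: 56.6
tool_pos: [0.4659, -0.3157, 0.0607]
orientation: [-0.818, -3.033, -0.0]
force: [0.0, -0.0, 0.3]
opening: 0.0343
gripper_force: 11.9
```

>>> apply_moves --pt "0 0 0.3" --pt "0 0 0" --twist '[0,0]'

```text
t: 56.85
tool_pos: [0.4661, -0.3158, 0.058]
orientation: [0.818, 3.033, -0.0]
force: [0.3, -0.2, -1.2]
opening: 0.0341
gripper_force: 11.9
```

>>> apply_moves --pt "0 0 0.2" --pt "0 0 0" --twist '[0,0]'

```text
t: 57.1
tool_pos: [0.4658, -0.3156, 0.0556]
orientation: [-0.818, -3.033, -0.0]
force: [0.8, 0.3, -1.2]
opening: 0.034
gripper_force: 11.9
```

>>> apply_moves --pt "0 0 0.2" --pt "0 0 0" --twist '[0,0]'

```text
t: 57.35
tool_pos: [0.4657, -0.3155, 0.0534]
orientation: [-0.818, -3.033, -0.0]
force: [-0.0, -0.3, -0.9]
opening: 0.0341
gripper_force: 11.9
```

>>> apply_moves --pt "0 0 0.1" --pt "0 0 0" --twist '[0,0]'

```text
t: 57.6
tool_pos: [0.466, -0.3158, 0.0528]
orientation: [0.818, 3.033, -0.0]
force: [-0.1, 0.1, 1.2]
opening: 0.0342
gripper_force: 11.9
```

>>> apply_moves --pt "0 0 0" --pt "0 0 0" --pt "0 0 0" --pt "0 0 -3" --pt "0 0 -5" --pt "0 0 -5" --pt "0 0 0" --twist '[0,0,0,0,0,0,0]' --gripper 4.6

```text
t: 58.48
tool_pos: [0.4683, -0.3177, 0.1884]
orientation: [0.816, 3.025, -0.006]
force: [0.8, -0.2, -0.0]
opening: 0.0459
gripper_force: 0.0
```

>>> apply_moves --pt "1.1 4.9 0" --pt "1.1 4.9 0" --pt "1.1 4.9 0" --pt "1.1 4.9 0" --pt "1.1 4.9 0" --pt "1.1 4.9 0" --pt "1.1 4.9 0" --pt "1.1 4.9 0" --twist '[0,0,0,0,0,0,0,0]'

```text
t: 59.48
tool_pos: [0.5865, 0.0691, 0.1813]
orientation: [-0.818, -3.032, 0.001]
force: [0.5, 0.1, 0.0]
opening: 0.0461
gripper_force: 0.0
```

>>> apply_moves --pt "0 0 0" --pt "0 0 0" --pt "0 0 0" --pt "0 0 0" --pt "0 0 0" --pt "0 0 0" --pt "0 0 0" --twist '[0.17,0.17,0.17,0.17,0.17,0.16,0]' --gripper 5.2

```text
t: 60.35
tool_pos: [0.5863, 0.0674, 0.1813]
orientation: [-2.181, -2.259, 0.002]
force: [-0.2, 0.1, -0.1]
opening: 0.0523
gripper_force: 0.0
```

```bash
python3 - <<'E'
from h import *
for k in ['wrist','top']:
  c=cam(k); im=c['frame']; np.save(f'pics/{k}12.npy',c,allow_pickle=True)
  m=brown(im); n,l,st,ce=cv2.connectedComponentsWithStats(m)
  for i in range(1,n):
    if st[i,4]>(2000 if k=='wrist' else 40) : print(k,ce[i].round(1),st[i,4],onz(c,ce[i],.07).round(3),onz(c,ce[i],.05).round(3),np.round(cv2.minAreaRect(np.argwhere(l==i)[:,::-1].astype(np.float32))[1:][0]),round(cv2.minAreaRect(np.argwhere(l==i)[:,::-1].astype(np.float32))[2]))
plan(.584,.068,.078,-88)
E
```

```text
wrist [592.9 166.9] 2119 [0.773 0.104 0.07 ] [0.788 0.102 0.05 ] [ 18. 206.] 7
wrist [326.3 208.3] 3264 [0.584 0.067 0.07 ] [0.584 0.061 0.05 ] [85. 43.] 90
top [413.  195.5] 61 [ 0.56  -0.291  0.07 ] [ 0.561 -0.295  0.05 ] [10.  8.] 34
top [432.  207.8] 69 [ 0.528 -0.344  0.07 ] [ 0.528 -0.35   0.05 ] [11.  8.] 34
top [450.7 219.7] 75 [ 0.496 -0.396  0.07 ] [ 0.496 -0.403  0.05 ] [12.  8.] 27
top [419.  229.3] 169 [ 0.467 -0.308  0.07 ] [ 0.467 -0.313  0.05 ] [10. 20.] 27
top [439.2 241. ] 177 [ 0.437 -0.364  0.07 ] [ 0.435 -0.371  0.05 ] [11. 21.] 34
t 60.45 pos [0.5865 0.0674 0.1818] toolx deg 92.2 R22 -1.0 delta [ 0.07 -0.23 10.38] twist 0.003 q6 -0.01 F [ 0.3 -0.  -1. ] op 0.0518
```

>>> apply_moves --pt "0 -0.2 3" --pt "0 0 3" --pt "0 0 2.5" --pt "0 0 1.7" --pt "0 0 0" --pt "0 0 0" --twist '[0.02,0,0,0,0,0]'

```text
t: 61.2
tool_pos: [0.5856, 0.0674, 0.0817]
orientation: [2.204, 2.237, 0.002]
force: [0.7, 0.3, -0.3]
opening: 0.0519
gripper_force: 0.0
```

>>> apply_moves --pt "0 0 0.2" --pt "0 0 0" --twist '[0,0]'

```text
t: 61.45
tool_pos: [0.5853, 0.0674, 0.0793]
orientation: [2.205, 2.237, 0.001]
force: [0.7, -0.7, -0.2]
opening: 0.0516
gripper_force: 0.0
```

>>> apply_moves --pt "0 0 0" --pt "0 0 0" --pt "0 0 0" --pt "0 0 0" --twist '[0,0,0,0]' --gripper 1.5 --squeeze 12

```text
t: 61.95
tool_pos: [0.5849, 0.0674, 0.0788]
orientation: [2.206, 2.237, 0.0]
force: [-0.9, -0.5, 1.9]
opening: 0.0339
gripper_force: 12.0
```

>>> apply_moves --pt "0 0 -3" --pt "0 0 -4" --pt "0 0 -4" --pt "0 0 0" --twist '[0,0,0,0]'

```text
t: 62.45
tool_pos: [0.5873, 0.0675, 0.1931]
orientation: [2.202, 2.233, 0.008]
force: [0.6, -0.9, -1.4]
opening: 0.0339
gripper_force: 12.0
```

>>> apply_moves --pt "0 0 0" --pt "0 0 0" --pt "0 0 0" --pt "0 0 0" --pt "0 0 0" --pt "0 0 0" --pt "0 0 0" --twist '[-0.172,-0.172,-0.172,-0.172,-0.172,-0.172,0]'

```text
t: 63.32
tool_pos: [0.5841, 0.0674, 0.1871]
orientation: [-0.816, -3.032, 0.001]
force: [0.1, 0.3, -0.7]
opening: 0.034
gripper_force: 12.0
```

```bash
python3 - <<'E'
from h import *
plan(.866*.562+.5*.023,-.5*.562+.866*.023,.12,-30)
E
```

```text
t 63.325 pos [0.5841 0.0674 0.1871] toolx deg 149.9 R22 -1.0 delta [ -9.07 -32.71   6.73] twist -0.002 q6 -1.02 F [ 0.1  0.3 -0.7] op 0.034
```

>>> apply_moves --pt "-1.5 -5.4 0" --pt "-1.5 -5.5 0" --pt "-1.5 -5.5 0" --pt "-1.5 -5.5 0" --pt "-1.5 -5.4 0" --pt "-1.5 -5.4 0" --pt "0 0 0" --twist '[0,0,0,0,0,0,0]'

```text
t: 64.2
tool_pos: [0.4973, -0.2641, 0.1878]
orientation: [-0.829, -3.029, 0.001]
force: [-0.2, 0.7, -0.7]
opening: 0.0339
gripper_force: 12.0
```

>>> apply_moves --pt "0 0 2" --pt "0 0 3" --pt "0 0 2" --pt "0 0 0" --pt "0 0 0" --twist '[0,0,0,0,0]'

```text
t: 64.82
tool_pos: [0.4995, -0.2604, 0.1192]
orientation: [0.814, 3.034, -0.0]
force: [-0.7, 0.4, 0.4]
opening: 0.0339
gripper_force: 12.0
```

```bash
python3 - <<'E'
from h import *
plan(.866*.562+.5*.023,-.5*.562+.866*.023,.053,-30)
E
```

```text
t 64.825 pos [ 0.4995 -0.2604  0.1192] toolx deg 150.0 R22 -1.0 delta [ 0.08 -0.13  6.62] twist -0.001 q6 -1.62 F [-0.7  0.4  0.4] op 0.0339
```

>>> apply_moves --pt "0.1 -0.1 2" --pt "0 0 2" --pt "0 0 1.8" --pt "0 0 0" --pt "0 0 0" --twist '[0,0,0,0,0]'

```text
t: 65.45
tool_pos: [0.4976, -0.2612, 0.0607]
orientation: [-0.815, -3.034, -0.0]
force: [-0.3, -0.6, 0.5]
opening: 0.0338
gripper_force: 12.0
```

>>> apply_moves --pt "0 0 0.4" --pt "0 0 0" --twist '[0,0]'

```text
t: 65.7
tool_pos: [0.4977, -0.2612, 0.0568]
orientation: [0.815, 3.034, -0.0]
force: [-0.6, -0.1, 0.1]
opening: 0.034
gripper_force: 12.0
```

>>> apply_moves --pt "0 0 0.3" --pt "0 0 0" --twist '[0,0]'

```text
t: 65.95
tool_pos: [0.4974, -0.261, 0.0534]
orientation: [-0.815, -3.034, -0.0]
force: [-0.1, -0.7, -1.1]
opening: 0.0336
gripper_force: 12.0
```

>>> apply_moves --pt "0 0 0.1" --pt "0 0 0" --twist '[0,0]'

```text
t: 66.2
tool_pos: [0.4977, -0.2611, 0.0528]
orientation: [0.815, 3.034, -0.0]
force: [1.1, 0.5, 0.1]
opening: 0.0339
gripper_force: 12.0
```

>>> apply_moves --pt "0 0 0" --pt "0 0 0" --pt "0 0 0" --pt "0 0 -3" --pt "0 0 -5" --pt "0 0 -4" --pt "0 0 0" --twist '[0,0,0,0,0,0,0]' --gripper 4.6

```text
t: 67.08
tool_pos: [0.4998, -0.2625, 0.1773]
orientation: [0.813, 3.027, -0.004]
force: [-0.3, -0.5, 0.1]
opening: 0.0461
gripper_force: 0.0
```

>>> apply_moves --pt "3.8 -2 0" --pt "3.8 -2.2 0" --pt "3.6 -2.2 0" --pt "0 0 0" --twist '[0,0,0,0]' --gripper 0

```text
t: 67.58
tool_pos: [0.366, -0.2598, 0.1711]
orientation: [-0.817, -3.031, -0.001]
force: [0.6, 0.3, 0.3]
opening: 0.0107
gripper_force: 0.0
```

```bash
python3 - <<'E'
from h import *
c=cam('top'); im=c['frame']; np.save('pics/top13.npy',c,allow_pickle=True)
m=brown(im); n,l,st,ce=cv2.connectedComponentsWithStats(m)
for i in range(1,n):
    if st[i,4]>40: print(ce[i].round(1),st[i,4],onz(c,ce[i],.05).round(3),np.round(cv2.minAreaRect(np.argwhere(l==i)[:,::-1].astype(np.float32))[1]))
plan(.3697,-.2596,.05,-30)
c=cam('wrist'); cv2.imwrite('pics/w14.png',c['frame'][:,:,::-1])
E
```

```text
[412.3 195.6] 75 [ 0.561 -0.294  0.05 ] [11.  8.]
[432.2 208. ] 66 [ 0.527 -0.35   0.05 ] [10.  8.]
[399.7 217.7] 172 [ 0.498 -0.259  0.05 ] [11. 20.]
[450.7 219.8] 74 [ 0.495 -0.403  0.05 ] [12.  8.]
[419.3 226.7] 117 [ 0.474 -0.314  0.05 ] [10. 21.]
[441.  238.1] 125 [ 0.444 -0.376  0.05 ] [10. 15.]
t 67.625 pos [ 0.3675 -0.2601  0.1716] toolx deg 149.8 R22 -1.0 delta [-0.18  0.15 12.16] twist -0.003 q6 -1.77 F [0.6 0.4 0. ] op 0.0065
```

View pics/w14.png

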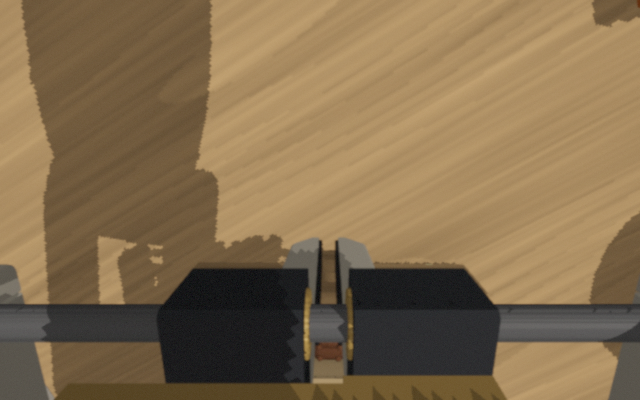

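This view (fingers closing in front of the drawer) adds little, but the top camera gives the three animals 65 mm apart in the compartment. I descend in front of the knob and push.

>>> apply_moves --pt "0 0 4" --pt "0 0 4" --pt "0 0 3" --pt "0 0 0.5" --pt "0 0 0" --twist '[0,0,0,0,0]'

```text
t: 68.3
tool_pos: [0.3691, -0.2604, 0.058]
orientation: [-0.814, -3.034, -0.0]
force: [0.4, -0.5, -0.3]
opening: 0.0007
gripper_force: 0.0
```

>>> apply_moves --pt "-1 0 0" --pt "-1 0 0" --pt "-1 0 0" --pt "-0.8 0 0" --pt "-0.8 0 0" --pt "-0.8 0 0" --pt "-0.8 0 0" --pt "0 0 0" --twist '[0,0,0,0,0,0,0,0]'

```text
t: 69.3
tool_pos: [0.4228, -0.2917, 0.0577]
orientation: [0.815, 3.034, -0.0]
force: [0.7, 0.3, -0.5]
opening: 0.0007
gripper_force: 0.0
```

>>> apply_moves --pt "-0.8 0 0" --pt "-0.8 0 0" --pt "-0.8 0 0" --pt "-0.8 0 0" --pt "0 0 0" --twist '[0,0,0,0,0]'

```text
t: 69.92
tool_pos: [0.4508, -0.308, 0.0579]
orientation: [0.815, 3.033, -0.001]
force: [-0.4, 0.5, -0.4]
opening: 0.0003
gripper_force: 0.0
```

```bash
python3 - <<'E'
from h import *
s=robot.read_state();p=s['tool_pos'];print(p[0]*.866-p[1]*.5,p[0]*.5+p[1]*.866,s['force'])
E
```

```text
0.5443489876906635 -0.04133214401143381 [-0.38110103  0.54129763 -0.39612651]
```

>>> apply_moves --pt "-0.7 0 0" --pt "-0.7 0 0" --pt "-0.5 0 0" --pt "0 0 0" --twist '[0,0,0,0]'

```text
t: 70.42
tool_pos: [0.4669, -0.3173, 0.0578]
orientation: [0.815, 3.033, -0.0]
force: [0.7, 0.0, 1.1]
opening: 0.0004
gripper_force: 0.0
```

>>> apply_moves --pt "-0.4 0 0" --pt "-0.3 0 0" --pt "-0.3 0 0" --pt "0 0 0" --twist '[0,0,0,0]'

```text
t: 70.92
tool_pos: [0.4753, -0.3222, 0.0578]
orientation: [0.815, 3.034, -0.0]
force: [-0.0, -0.3, 0.4]
opening: 0.0004
gripper_force: 0.0
```

>>> apply_moves --pt "-0.3 0 0" --pt "0 0 0" --twist '[0,0]'

```text
t: 71.18
tool_pos: [0.4778, -0.3236, 0.0577]
orientation: [0.815, 3.034, -0.0]
force: [-0.1, 0.2, -0.0]
opening: 0.0004
gripper_force: 0.0
```

>>> apply_moves --pt "-0.3 0 0" --pt "-0.2 0 0" --pt "0 0 0" --twist '[0,0,0]'

```text
t: 71.55
tool_pos: [0.4821, -0.3261, 0.0576]
orientation: [0.815, 3.034, -0.0]
force: [0.4, -1.0, 0.1]
opening: 0.0
gripper_force: 0.0
```

>>> apply_moves --pt "-0.3 0 0" --pt "0 0 0" --twist '[0,0]'

```text
t: 71.8
tool_pos: [0.4848, -0.3276, 0.0577]
orientation: [0.815, 3.034, -0.0]
force: [0.9, 0.6, 0.5]
opening: 0.0002
gripper_force: 0.0
```

```bash
python3 - <<'E'
from h import *
s=robot.read_state();p=s['tool_pos'];print(p[0]*.866-p[1]*.5,s['force'])
c=cam('top'); im=c['frame']; np.save('pics/top15.npy',c,allow_pickle=True)
m=brown(im); n,l,st,ce=cv2.connectedComponentsWithStats(m)
for i in range(1,n):
    if st[i,4]>15: print(ce[i].round(1),st[i,4],onz(c,ce[i],.05).round(3))
E
```

```text
0.583613712024913 [0.87948111 0.64193904 0.49528802]
```

>>> apply_moves --pt "-0.3 0 0" --pt "0 0 0" --twist '[0,0]'

```text
t: 72.1
tool_pos: [0.4873, -0.3291, 0.0577]
orientation: [0.815, 3.034, -0.0]
force: [-0.1, -0.7, -0.2]
opening: 0.0005
gripper_force: 0.0
```

>>> apply_moves --pt "-0.3 0 0" --pt "0 0 0" --twist '[0,0]'

```text
t: 72.35
tool_pos: [0.4899, -0.3306, 0.0577]
orientation: [0.815, 3.034, -0.0]
force: [0.1, 0.6, 0.5]
opening: 0.0005
gripper_force: 0.0
```

>>> apply_moves --pt "-0.3 0 0" --pt "0 0 0" --twist '[0,0]'

```text
t: 72.6
tool_pos: [0.4926, -0.3321, 0.0577]
orientation: [0.815, 3.034, -0.0]
force: [0.4, -0.4, 0.5]
opening: 0.0007
gripper_force: 0.0
```

```bash
python3 - <<'E'
from h import *
c=np.load('pics/top0.npy',allow_pickle=True).item()
u=np.array([.866,-.5])
for p in [(548,28),(790,182)]:
    X=onz(c,(365+(p[0]-452)/3,170+p[1]/3),.078); print(X,X[:2]@u)
E
```

```text
[ 0.6033675  -0.24403858  0.078     ] 0.6445355496293768
[ 0.46756051 -0.46812051  0.078     ] 0.6389676506333357
```

>>> apply_moves --pt "-0.3 0 0" --pt "0 0 0" --twist '[0,0]'

```text
t: 72.85
tool_pos: [0.4951, -0.3336, 0.0577]
orientation: [0.815, 3.034, -0.0]
force: [-0.4, 1.3, -0.1]
opening: 0.0004
gripper_force: 0.0
```

>>> apply_moves --pt "-0.4 0 0" --pt "-0.4 0 0" --pt "0 0 0" --twist '[0,0,0]'

```text
t: 73.22
tool_pos: [0.5023, -0.3378, 0.0578]
orientation: [0.815, 3.033, -0.0]
force: [0.0, -0.0, 0.1]
opening: 0.0004
gripper_force: 0.0
```

>>> apply_moves --pt "-0.3 0 0" --pt "0 0 0" --twist '[0,0]'

```text
t: 73.47
tool_pos: [0.5047, -0.3391, 0.0577]
orientation: [0.815, 3.034, -0.0]
force: [0.3, 0.2, -0.8]
opening: 0.0005
gripper_force: 0.0
```

>>> apply_moves --pt "-0.3 0 0" --pt "0 0 0" --twist '[0,0]'

```text
t: 73.72
tool_pos: [0.5072, -0.3406, 0.0577]
orientation: [0.815, 3.034, -0.0]
force: [-0.5, -1.5, -0.4]
opening: 0.0007
gripper_force: 0.0
```

>>> apply_moves --pt "-0.3 0 0" --pt "0 0 0" --twist '[0,0]'

```text
t: 73.97
tool_pos: [0.5094, -0.3419, 0.0575]
orientation: [-0.815, -3.033, -0.0]
force: [-2.7, 1.4, 1.4]
opening: 0.0004
gripper_force: 1.5
```

Force is rising at u ≈ 0.612, which matches the predicted stop at 0.611. I press a little more.

>>> apply_moves --pt "-0.3 0 0" --pt "0 0 0" --twist '[0,0]'

```text
t: 74.22
tool_pos: [0.5096, -0.342, 0.0575]
orientation: [-0.813, -3.027, -0.003]
force: [-16.1, 9.5, 15.2]
opening: 0.0006
gripper_force: 9.7
```

>>> apply_moves --pt "-0.2 0 0" --pt "0 0 0" --twist '[0,0]'

```text
t: 74.47
tool_pos: [0.5097, -0.3421, 0.0575]
orientation: [-0.812, -3.024, -0.005]
force: [-25.5, 13.5, 24.5]
opening: 0.0002
gripper_force: 15.0
```

Hard stop, so the drawer is shut. I back off and lift clear.

>>> apply_moves --pt "1 0 0" --pt "3 0 0" --pt "4 0 0" --pt "0 0 -5" --pt "0 0 -6" --pt "4 0 -4" --pt "0 0 0" --twist '[0,0,0,0,0,0,0]'

```text
t: 75.35
tool_pos: [0.4112, -0.2855, 0.2127]
orientation: [0.813, 3.026, -0.006]
force: [0.4, -0.1, -0.4]
opening: 0.0005
gripper_force: 0.0
```

```bash
python3 - <<'E'
from h import *
s=robot.read_state(); print(s['t'],s['tool_pos'],s['force'])
c=cam('top'); im=c['frame']; np.save('pics/top16.npy',c,allow_pickle=True)
m=brown(im); n,l,st,ce=cv2.connectedComponentsWithStats(m)
for i in range(1,n):
    if st[i,4]>15: print(ce[i].round(1),st[i,4],onz(c,ce[i],.05).round(3))
# knob location: compare colour to scene? knob expected at
print(np.round(proj(c,(.866*.619+.5*-.04,-.5*.619-.866*.04,.042)),1))
g=cv2.resize(im[200:270,380:460],None,fx=8,fy=8,interpolation=cv2.INTER_CUBIC);cv2.imwrite('pics/c16.png',g[:,:,::-1])
# bystanders: difference to first image
d=cv2.absdiff(im,np.load('pics/top0.npy',allow_pickle=True).item()['frame']).max(2)
for nm,(x,y) in dict(duck=(356,122),top=(237,136),frame=(283,115),block=(201,125),orange=(291,267)).items(): print(nm,d[y-10:y+11,x-12:x+13].mean().round(1))
E
```

```text
75.35 [ 0.41121136 -0.28547825  0.21268326] [ 0.41778231 -0.07106621 -0.37827526]
[429.2 211.9]
duck 1.4
top 1.8
frame 1.5
block 2.0
orange 1.8
```

```bash
python3 -c "
from plant import robot
print(robot.close_job())"
```

```text
the job is handed in; nothing more can be done
None
```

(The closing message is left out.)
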